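# Press the bushings into a watch-winder bearing block

## Robot

A 6-joint arm with a two-finger parallel gripper is mounted at the origin on the work surface. World frame = base frame: x ahead of the robot, y to its left, z up, the work surface at z = 0. Lengths are in m, angles in degrees, forces in N, time in s.
With the tool pointing down it reaches from about 0.3 to 0.75 m from the base axis. Payload 8.5 kg.
Tool frame: the origin (TCP) lies on the centre line of the jaws, within the pads' length; the fingertips stand 17 mm ahead of it and the grasp point (between the pads) lies 2 mm behind it (env.tcp_to_tips is the distance from the TCP to the fingertips, in m); z points along the fingers, y is the line along which they close (so a half turn about z gives the same grasp; the last joint's range is limited). The gripper opens to 85 mm and grips with 20 to 120 N. Pads are 22 mm wide; open, the fingers measure 114 mm over their backs; the gripper's body (76 mm by 85 mm) begins 54 mm behind the grasp point. The pads swing forward as they close: fully open they stand 13 mm farther back than shut.
Start: joints at [51.893, 21.807, 74.336, -0, 83.858, -12.336], TCP at [0.239, 0.495, 0.248] pointing down, gripper open.
Joint ranges: [-178.18, 178.18], [-50.72, 133.34], [12.68, 142.11], [-81.47, 261.47], [9.98, 163.14], [-165.26, 165.26]. Speed limits (degrees/s): [136.94, 136.94, 180, 180, 180, 180].

## Interface

Orientations are given as a 3x3 rotation matrix whose columns are the frame's x, y, z axes.
In Python, from rig import env gives the robot as it stands. The module is installed in compiled form; this text tells all that it offers.
- The arm moves only by the shell command python3 -m pendant 'ROWS' [FORCE]. ROWS is JSON, a list of rows, each a list of 7 numbers: the opening, from 0 (shut) to 1 (fully open), then the shift along the tool's x, y, z in m, then the turn, a rotation vector about the tool's x, y, z in rad. A call has 1 to 5 rows; each row is the pose to reach, as a shift and turn from the pose commanded when the call began, along the tool's axes at that moment; what a row does not reach only later rows make up. A row lasts 1/8 s, in which the tool goes at most 62.5 mm and 10.7 degrees, less where a joint would pass 70% of its speed; a pose out of reach is approached as far as the arm can. A call with a gripper value outside its range is refused whole. The fingers move at their own pace and stop on an object; FORCE is the grip in N (left out, the last holds). Time passes only in rows, so rows that repeat a pose let the fingers close. It gives the time, the measured TCP pose, the force, the opening and the grip force at its end, in the units of the state.
- env.observe(): the state, without advancing time (a new reading comes with each control period).
- env.get_image(name): name is "scene" or "side" or "wrist"; returns a dict with "image" (384x512x3 uint8, blue, green, red), "fx", "fy", "cx", "cy" (pixels), "pose" (4x4, takes a point from camera to world coordinates). Camera axes: x right, y up, looking along -z (the intrinsics and any distortion apply to the point x, -y, -z); pixel columns grow to the right and rows downward; lengths in m; the calibration is good to about 2 mm. A picture is of the moment at which its call begins. There is no depth.
- env.close_job(): hands the job in; it is judged then, once.
Trained networks look in the newest picture that a camera, given by its name, has taken for a name from the list of things; names that differ only in an ending like _2 or _b are one class to them, and where a whole thing is asked for, a point or a joint stands for the part that bears it (a point fixed in the world has none). Each returns a list of dicts, best first, with "conf" (0 to 1); they miss things now and then, are a little off and sometimes report something else, mostly with a low value. They report only what shows in the picture. A call takes as long as a camera call.
- env.find_in(camera, thing): "bbox" ([centre column, centre row, width, height] in pixels, round what is visible of it).
- env.trace(camera, thing): "mask" (384x512 bool, what is visible of it) and "bbox" ([centre column, centre row, width, height] in pixels, round what is visible of it).
- env.tip_of(camera, thing): "centre" ([column, row] in pixels: a listed point, or the origin of a listed thing).
The state is a dict: "time_s": time; "q": joint angles; "qvel": joint speeds; "joint_efforts": joint torques, N m; "position": TCP position; "tool_rot": TCP orientation; "ft_force": force on the tool from outside, world axes, zero at the start; "wrist_torque": the same for the moment, N m; "grip_width": finger opening in m; "gripper_force": force on a finger pad.
Only numpy, scipy, OpenCV 4.12 (cv2) and the standard library are available. Lean on these libraries where they do the work, as an engineer would, in place of code of your own. Each camera call takes 0.05 s, during which the arm holds its last target. There are 200 camera calls.

## Task

Lift the clear dust cover off the bearing block and stand it on the teal bench mat; then take each bushing out of the parts bin and press it fully home, upright, into a bore of its own size, stopping as soon as the rising force shows it has reached the shoulder rather than forcing it on. When every bushing is home, put the dust cover back over the block, standing flat on the bench, and leave the clock, watch stand and jar alone.

Things in the scene. Friction and masses are not known exactly. Their poses are not given: they have to be found in the camera images.
- bushA_center (a point): Centre (half-way up) of a large plain bronze bushing: a short cylinder, 30 mm diameter, 22 mm high, about 90 g, both ends alike, chamfered 2.5 mm all round (over the last 3.5 mm of height), with a black dust plug flush in its hole. z along its axis. It starts standing upright in the bin, some 62 mm or more from the next one. May be absent. It fits only the 30 mm bores.
- bushB_center (a point): Centre (half-way up) of a large plain bronze bushing: a short cylinder, 30 mm diameter, 22 mm high, about 90 g, both ends alike, chamfered 2.5 mm all round (over the last 3.5 mm of height), with a black dust plug flush in its hole. z along its axis. It starts standing upright in the bin, some 62 mm or more from the next one. May be absent. It fits only the 30 mm bores.
- bushC_center (a point): Centre (half-way up) of a small plain bronze bushing: a short cylinder, 22 mm diameter, 22 mm high, about 50 g, both ends alike, chamfered 2.5 mm all round (over the last 3.5 mm of height), with a black dust plug flush in its hole. z along its axis. It starts standing upright in the bin, some 62 mm or more from the next one. May be absent. It fits only the 22 mm bores.
- bushD_center (a point): Centre (half-way up) of a small plain bronze bushing: a short cylinder, 22 mm diameter, 22 mm high, about 50 g, both ends alike, chamfered 2.5 mm all round (over the last 3.5 mm of height), with a black dust plug flush in its hole. z along its axis. It starts standing upright in the bin, some 62 mm or more from the next one. May be absent. It fits only the 22 mm bores.
- block: Fixed aluminium bearing block of a watch winder, 120 x 120 mm, 40 mm high, standing on the bench; origin at the centre of its underside, z up. Four vertical bores in its top face at (+-30, +-30) mm in the block's own x, y. At the start it is under the dust cover.
- block_hole0 (a point): Centre of the mouth of a 30 mm bore, at the level of the block's top face (z up). The bore is 1.5 mm wider than its bushing; the bushing drops in 7 mm and then sits on a stiff press-fit seat with 15 mm standing proud. Pushed down with about 8 N (a little more when pushed faster) the bushing moves 12 mm further down with the seat, then meets the solid shoulder and the force rises steeply; it is then home, 3 mm proud, and stays there.
- block_hole1 (a point): Centre of the mouth of a 22 mm bore, at the level of the block's top face (z up). The bore is 1.5 mm wider than its bushing; the bushing drops in 7 mm and then sits on a stiff press-fit seat with 15 mm standing proud. Pushed down with about 8 N (a little more when pushed faster) the bushing moves 12 mm further down with the seat, then meets the solid shoulder and the force rises steeply; it is then home, 3 mm proud, and stays there.
- block_hole2 (a point): Centre of the mouth of a 30 mm bore, at the level of the block's top face (z up). The bore is 1.5 mm wider than its bushing; the bushing drops in 7 mm and then sits on a stiff press-fit seat with 15 mm standing proud. Pushed down with about 8 N (a little more when pushed faster) the bushing moves 12 mm further down with the seat, then meets the solid shoulder and the force rises steeply; it is then home, 3 mm proud, and stays there.
- block_hole3 (a point): Centre of the mouth of a 22 mm bore, at the level of the block's top face (z up). The bore is 1.5 mm wider than its bushing; the bushing drops in 7 mm and then sits on a stiff press-fit seat with 15 mm standing proud. Pushed down with about 8 N (a little more when pushed faster) the bushing moves 12 mm further down with the seat, then meets the solid shoulder and the force rises steeply; it is then home, 3 mm proud, and stays there.
- bin: Fixed grey open parts bin, 180 x 180 mm outside, 32 mm high, walls and floor 4 mm thick; origin at the centre of its underside, sides along its x and y.
- mat: Fixed teal bench mat, 180 x 180 mm, 2 mm thick, lying on the bench; origin at the centre of its underside.
- cover: Loose clear-plastic dust cover (open below): a square box 152 x 152 mm outside, walls and roof 3 mm thick, roof top 63 mm above its rim, about 350 g; origin at the centre of its open underside, sides along its x and y. Inside 146 x 146 mm, so it goes over the block with 13 mm to spare all round when square to it (any of the four ways round).
- cover_grip (a point): Centre of the black bar grip on the cover's roof: 20 mm thick along the cover's x, 44 mm long along its y, 30 mm high (from 63 to 93 mm above the cover's rim).
- clock: Bystander: black alarm clock, 50 x 135 x 78 mm high; origin at the centre of its underside.
- watchstand: Bystander: watch on a black stand, 90 x 100 x 107 mm high; origin at the centre of its underside.
- jar: Bystander: amber glass jar, 48 mm diameter, 55 mm high; origin at the centre of its underside.

How it is judged (in metres and radians):
On the way, in this order (a step that is already met when the one before it is completed fails the run):
1. the dust cover stands upright on the mat (horizontal distance between cover and mat below 0.06 m and height (world z) of cover below 0.008 m and angle between cover's own z axis and vertical below 0.06 rad), for 0.2 s.
2. every bushing is fully home in a bore of its own size (((horizontal distance between bushA_center and block_hole0 below 0.004 m and z of bushA_center in the frame of block_hole0 below -0.006 m and angle between the z axis of bushA_center and the z axis of block_hole0, either way round below 0.12 rad) or (horizontal distance between bushA_center and block_hole2 below 0.004 m and z of bushA_center in the frame of block_hole2 below -0.006 m and angle between the z axis of bushA_center and the z axis of block_hole2, either way round below 0.12 rad)) and ((horizontal distance between bushB_center and block_hole0 below 0.004 m and z of bushB_center in the frame of block_hole0 below -0.006 m and angle between the z axis of bushB_center and the z axis of block_hole0, either way round below 0.12 rad) or (horizontal distance between bushB_center and block_hole2 below 0.004 m and z of bushB_center in the frame of block_hole2 below -0.006 m and angle between the z axis of bushB_center and the z axis of block_hole2, either way round below 0.12 rad)) and ((horizontal distance between bushC_center and block_hole1 below 0.004 m and z of bushC_center in the frame of block_hole1 below -0.006 m and angle between the z axis of bushC_center and the z axis of block_hole1, either way round below 0.12 rad) or (horizontal distance between bushC_center and block_hole3 below 0.004 m and z of bushC_center in the frame of block_hole3 below -0.006 m and angle between the z axis of bushC_center and the z axis of block_hole3, either way round below 0.12 rad)) and ((horizontal distance between bushD_center and block_hole1 below 0.004 m and z of bushD_center in the frame of block_hole1 below -0.006 m and angle between the z axis of bushD_center and the z axis of block_hole1, either way round below 0.12 rad) or (horizontal distance between bushD_center and block_hole3 below 0.004 m and z of bushD_center in the frame of block_hole3 below -0.006 m and angle between the z axis of bushD_center and the z axis of block_hole3, either way round below 0.12 rad))), for 0.2 s.
At the end, for the whole second after the job is handed in: Every bushing present is home in a bore of its own size (within 4 mm of the bore's axis, standing no more than 5 mm proud, upright within 0.12 rad), and the dust cover stands at rest over the block, its rim flat on the bench (within 5 mm) and centred within 22 mm (all of step 2 and horizontal distance between cover and block below 0.022 m and height (world z) of cover below 0.005 m and angle between cover's own z axis and vertical below 0.05 rad and linear speed of cover below 0.02 m/s); the robot touches nothing.
It fails at once if the block is forced with more than 80 N (pressing on hard past the shoulder) (contact force between block and anything else above 80 N).
It fails at once if a bystander (clock, watch stand or jar) is moved more than 30 mm (distance of any of clock, watchstand, jar from where it was at the start of the episode above 0.03 m).
Of bushA, bushB, bushC, bushD only 3 to 4 are there at a start; the rules pass over those that are not, and their reading is None.
At some moment in a run one of cover, bushA, bushB, bushC, bushD may be knocked a few centimetres aside while the robot is not near it.
It also fails if it takes over 210 s, if anything falls off the work surface, if the arm or the gripper's body presses on something with over 40 N, if the wrist force passes 120 N, or if a joint passes its speed limit or range.

## Working session

There is one attempt and no reset: what is moved stays moved. The work goes in short steps, Python scripts to look and compute and a shell command to move; the robot and the scene stay as the last step left them, time stands still between calls to the robot, and variables do not carry over. Pictures are saved under pics/ and viewed, at most 14 in all, crops included, and the job is handed in when it is done.

```bash
mkdir -p pics
cat > h.py <<'E'
import numpy as np, cv2
from rig import env
def ray(im,uv):
    u,v=uv; d=np.array([(u-im["cx"])/im["fx"],-(v-im["cy"])/im["fy"],-1.]);P=np.array(im["pose"])
    return P[:3,3],P[:3,:3]@d
def onz(im,uv,z):
    o,d=ray(im,uv); return o+d*(z-o[2])/d[2]
def proj(im,p):
    P=np.array(im["pose"]);c=P[:3,:3].T@(np.array(p)-P[:3,3])
    return np.array([im["cx"]+im["fx"]*c[0]/-c[2], im["cy"]-im["fy"]*c[1]/-c[2]])
def shot(cam,name=None):
    im=env.get_image(cam)
    if name: cv2.imwrite("pics/"+name+".png",im["image"])
    return im
def rel(target,yaw=None):
    "shift in tool axes from measured pose"
    s=env.observe();R=np.array(s["tool_rot"]);return np.round(R.T@(np.array(target)-np.array(s["position"])),4)
E
python3 - <<'E'
from h import *
a=shot("scene","s0");b=shot("side","d0");w=shot("wrist","w0")
cv2.imwrite("pics/both.png",np.vstack([np.hstack([a["image"],b["image"]])])[:, :])
s=env.observe();print(s["position"],np.round(s["tool_rot"],3),s["ft_force"],a.keys())
for c,im in(("scene",a),("side",b)):
    print(c,np.round(im["pose"],3).tolist(),im["fx"],im["cx"],im["cy"])
    env.get_image(c)
    for t in("bushA_center","bushC_center","block","bin","mat","cover","cover_grip","clock","watchstand","jar"):
        print(t,[(np.round(r["centre"]).tolist(),round(r["conf"],2)) for r in env.tip_of(c,t)])
E
```

```text
[0.23899955 0.49514234 0.24786086] [[-0.901  0.435 -0.001]
 [ 0.435  0.901 -0.001]
 [ 0.    -0.001 -1.   ]] [ 0.40556702  0.55824544 -0.26951871] dict_keys(['image', 'fx', 'fy', 'cx', 'cy', 'pose'])
scene [[0.109, -0.643, 0.758, 1.21], [0.994, 0.06, -0.092, -0.067], [0.014, 0.763, 0.646, 0.583], [0.0, 0.0, 0.0, 1.0]] 351.3530762498734 249.18889059079748 190.13290941507705
bushA_center [([122.0, 191.0], 0.63)]
bushC_center [([150.0, 194.0], 0.5)]
block []
bin [([130.0, 204.0], 0.69)]
mat [([354.0, 188.0], 0.86), ([247.0, 202.0], 0.55)]
cover [([247.0, 199.0], 0.86)]
cover_grip [([247.0, 175.0], 0.97)]
clock [([316.0, 260.0], 0.56)]
watchstand [([199.0, 270.0], 0.77)]
jar [([377.0, 246.0], 0.71)]
side [[0.973, 0.124, -0.195, 0.433], [-0.23, 0.558, -0.797, -0.812], [0.01, 0.82, 0.572, 0.654], [0.0, 0.0, 0.0, 1.0]] 395.31346642582616 256.75723723103283 191.16845799475757
bushA_center [([234.0, 309.0], 0.73)]
bushC_center [([235.0, 282.0], 0.39)]
block []
bin [([249.0, 303.0], 0.74), ([318.0, 231.0], 0.35)]
mat [([209.0, 164.0], 0.77)]
cover [([233.0, 217.0], 0.63)]
cover_grip [([229.0, 189.0], 0.91)]
clock [([288.0, 179.0], 0.58)]
watchstand [([318.0, 228.0], 0.84)]
jar [([232.0, 309.0], 0.74), ([273.0, 159.0], 0.72)]
```

Run:
```python
import cv2
a=cv2.imread("pics/s0.png");b=cv2.imread("pics/d0.png")
cv2.imwrite("pics/a1.png",cv2.resize(a[130:310,60:420],(800,400),interpolation=2))
cv2.imwrite("pics/b1.png",cv2.resize(b[110:370,120:380],(600,600),interpolation=2))
```

```text
(no output)
```

View pics/a1.png

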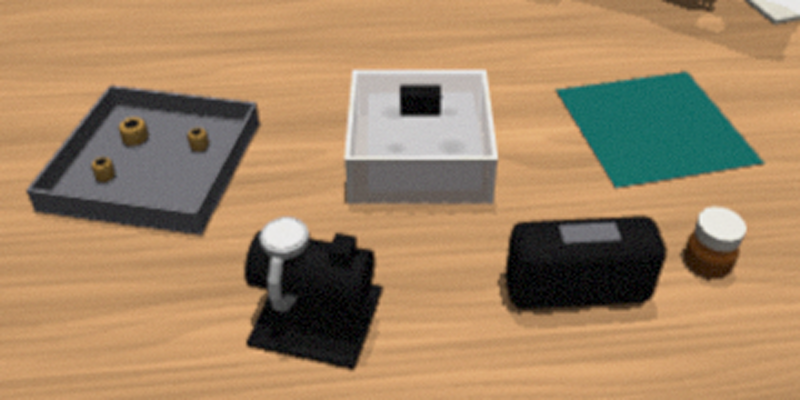

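View pics/b1.png

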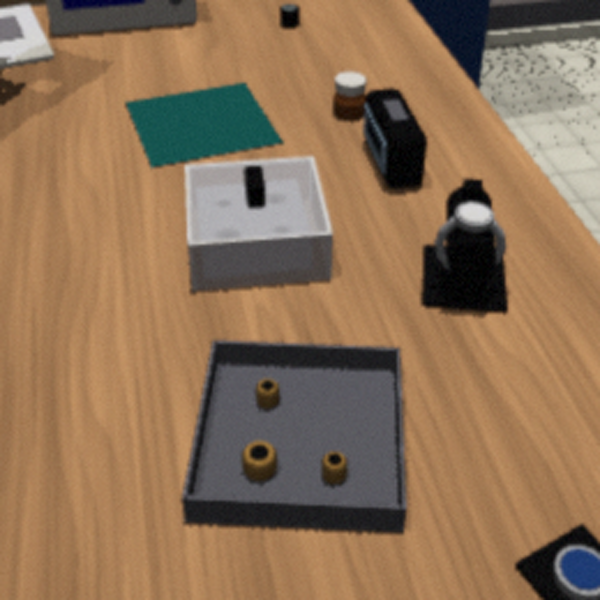

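Three bushings are in the bin. The large one is at about (120,188) in the scene camera, the small ones at (149,192) and (106,206). The cover is on the block with its grip at (247,175), and the mat is at the right, around (354,188).

```bash
cat >> h.py <<'E'
def tri(obs):
    A=np.zeros((3,3));b=np.zeros(3)
    for im,uv in obs:
        o,d=ray(im,uv);d/=np.linalg.norm(d);M=np.eye(3)-np.outer(d,d);A+=M;b+=M@o
    return np.linalg.solve(A,b)
E
python3 - <<'E'
from h import *
a=env.get_image("scene");b=env.get_image("side")
print("grip",tri([(a,(247,175)),(b,(229,189))]))
for n,im,k,off,pts in(("scene",a,400/180,(60,130),[(352,71),(487,71),(496,158),(347,158)]),("side",b,600/260,(120,110),[(185,166),(315,158),(330,236),(188,244)])):
    P=np.array([onz(im,np.array(p)/k+off,.063)[:2] for p in pts]);e=np.roll(P,-1,0)-P
    print(n,"cover",P.mean(0),np.degrees(np.arctan2(e[:,1],e[:,0])),np.linalg.norm(e,axis=1))
for n,im,k,off,pts in(("scene",a,400/180,(60,130),[(557,90),(687,72),(764,162),(616,187)]),("side",b,600/260,(120,110),[(126,103),(246,84),(282,143),(151,165)])):
    P=np.array([onz(im,np.array(p)/k+off,.002)[:2] for p in pts]);e=np.roll(P,-1,0)-P
    print(n,"mat",P.mean(0),np.degrees(np.arctan2(e[:,1],e[:,0])))
for n,im,k,off,pts in(("scene",a,400/180,(60,130),[(112,87),(258,104),(203,219),(30,190)]),("side",b,600/260,(120,110),[(214,343),(401,348),(405,508),(187,505)])):
    P=np.array([onz(im,np.array(p)/k+off,.032)[:2] for p in pts]);e=np.roll(P,-1,0)-P
    print(n,"bin",P.mean(0),np.degrees(np.arctan2(e[:,1],e[:,0])))
for c,im in(("scene",a),("side",b)):
    env.get_image(c)
    for t in("bushA_center","bushC_center"):
        for r in env.find_in(c,t): print(c,t,np.round(r["bbox"]),round(r["conf"],2),onz(im,r["bbox"][:2],.015))
for n,u,v in(("L",(133,131),(260,460)),("S1",(198,138),(268,393)),("S2",(103,168),(334,467))):
    print(n,onz(a,np.array(u)*.45+(60,130),.015),onz(b,np.array(v)/2.308+(120,110),.015))
print("jar",onz(a,(377,246),0),"clock",onz(a,(316,262),0),onz(b,(290,182),0),"ws",onz(a,(199,270),0))
E
```

```text
grip [0.56216614 0.007531   0.0805039 ]
scene cover [0.56428617 0.01131604] [ 84.81453493  -6.53271669 -95.40666778 175.6334575 ] [0.1537004  0.14812923 0.14811013 0.14753154]
side cover [0.56299832 0.00504654] [ -6.0296763  -97.29364981 172.61642924  84.57181118] [0.1531925  0.15108746 0.14835214 0.14755361]
scene mat [0.53765673 0.29216651] [  97.21116723    7.42544907  -82.55439798 -173.01989954]
side mat [0.5368848  0.28565662] [   6.29090609  -83.69872147 -174.81872226   97.05131743]
scene bin [ 0.55682837 -0.27487231] [  74.26743297  -13.9831359  -107.98105317  163.83328259]
side bin [ 0.55177368 -0.28641081] [ -14.89695023 -106.69467628  166.16764046   75.11971942]
scene bushC_center [149. 193.   3.   7.] 0.66 [ 0.53162141 -0.23318005  0.015     ]
side bushA_center [232. 309.  17.  16.] 0.45 [ 0.50847812 -0.30751873  0.015     ]
side bushC_center [236. 283.  12.  11.] 0.5 [ 0.52913893 -0.24165002  0.015     ]
L [ 0.50958167 -0.30644909  0.015     ] [ 0.50983523 -0.30834225  0.015     ]
S1 [ 0.52859371 -0.23301362  0.015     ] [ 0.53081709 -0.23535703  0.015     ]
S2 [ 0.56887947 -0.32763379  0.015     ] [ 0.56983552 -0.32953117  0.015     ]
jar [0.73949331 0.27249839 0.        ] clock [0.76887238 0.12897584 0.        ] [0.76388211 0.1248046  0.        ] ws [ 0.7652309  -0.11201784  0.        ]
```

```bash
cat >> h.py <<'E'
from scipy.spatial.transform import Rotation as Ro
def to(x,y,z,yaw):
    "shift + turn (tool axes) to TCP at x,y,z pointing down, tool y at yaw deg (mod 180)"
    s=env.observe();R=np.array(s["tool_rot"]);best=None
    for k in(0,180):
        t=np.radians(yaw+k);Y=np.array([np.cos(t),np.sin(t),0]);Z=np.array([0,0,-1.]);T=np.c_[np.cross(Y,Z),Y,Z]
        r=Ro.from_matrix(R.T@T).as_rotvec()
        print("t",round(s["time_s"],1),np.round(R.T@(np.array([x,y,z])-s["position"]),4),np.round(r,3),"q6",round(s["q"][5]),"f",np.round(s["ft_force"],1))
E
python3 -m pendant '[[1,-0.504,-0.2976,0,0,0,1.22],[1,-0.504,-0.2976,0,0,0,1.22],[1,-0.504,-0.2976,0,0,0,1.22],[1,-0.504,-0.2976,0,0,0,1.22],[1,-0.504,-0.2976,0,0,0,1.22]]'
python3 -c "
from h import *
to(.5635,.008,.25,-6)"
```

```text
time_s: 2.28
position: [0.4132, 0.2334, 0.2486]
tool_rot: [[-0.176, 0.984, 0.001], [0.984, 0.176, 0.0], [0.0, 0.001, -1.0]]
ft_force: [0.5, 1.0, -0.4]
grip_width: 0.0855
gripper_force: 0.0
t 2.3 [-0.2484  0.1081 -0.0014] [ 0.001 -0.     0.282] q6 5 f [ 0.5  1.  -0.4]
t 2.3 [-0.2484  0.1081 -0.0014] [ 0.000e+00  1.000e-03 -2.859e+00] q6 5 f [ 0.5  1.  -0.4]
```

```bash
python3 -m pendant '[[1,-0.248,0.108,0,0,0,0.282],[1,-0.248,0.108,0,0,0,0.282],[1,-0.248,0.108,0,0,0,0.282],[1,-0.248,0.108,0,0,0,0.282],[1,-0.248,0.108,0,0,0,0.282]]'
python3 -m pendant '[[1,0,0,0,0,0,0],[1,0,0,0,0,0,0]]' >/dev/null
python3 - <<'E'
from h import *
to(.5635,.008,.25,-6)
w=shot("wrist","w1")
for t in("cover_grip","cover"):
  r=env.find_in("wrist",t); print(t,[(np.round(x["bbox"]),x["conf"]) for x in r][:2]); r=env.tip_of("wrist",t); print([(x["centre"],x["conf"]) for x in r][:2])
  if t=="cover_grip" and r: print(onz(w,r[0]["centre"],.078))
r=env.trace("wrist","cover_grip")
if r:
  m=r[0]["mask"].astype(np.uint8);c=max(cv2.findContours(m,0,2)[0],key=cv2.contourArea);box=cv2.boxPoints(cv2.minAreaRect(c));print([onz(w,p,.093).round(4) for p in box])
E
```

```text
time_s: 2.9
position: [0.5651, 0.0082, 0.2478]
tool_rot: [[0.102, 0.995, -0.0], [0.995, -0.102, -0.0], [-0.0, -0.0, -1.0]]
ft_force: [0.5, 0.4, -0.3]
grip_width: 0.0854
gripper_force: 0.0
t 3.1 [-0.0044  0.0008 -0.0015] [-0.    -0.     0.008] q6 -5 f [-0.  -0.7  0.1]
t 3.1 [-0.0044  0.0008 -0.0015] [ 1.000e-03 -0.000e+00 -3.134e+00] q6 -5 f [-0.  -0.7  0.1]
cover_grip [(array([255., 171., 171., 157.]), 0.89)]
[([252.0, 179.5], 0.62), ([253.4, 164.4], 0.51)]
[0.56204448 0.0106088  0.078     ]
cover [(array([254., 171., 173., 153.]), 0.88)]
[([253.1, 163.7], 0.94)]
[array([ 0.4788, -0.0448,  0.093 ]), array([0.5016, 0.0925, 0.093 ]), array([0.6374, 0.0794, 0.093 ]), array([ 0.6331, -0.0596,  0.093 ])]
```

View pics/w1.png

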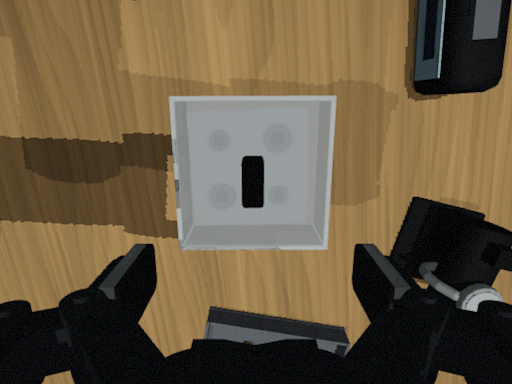

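The wrist view shows the cover aligned with the tool axes. The grip spans about (242,156)–(264,208). The large bores show through the roof at (278,138) and (222,196), and the small ones at (219,139) and (278,195).

Run:
```python
from h import *
w=shot("wrist")
g=cv2.cvtColor(w["image"],6)[140:225,225:285];m=(g<45).astype(np.uint8)
c=max(cv2.findContours(m,0,2)[0],key=cv2.contourArea);bb=cv2.minAreaRect(c);print(bb)
ct=np.array(bb[0])+(225,140)
for z in(.08,.093): print(onz(w,ct,z))
e=onz(w,(335,97),.063)-onz(w,(171,98),.063);print(np.degrees(np.arctan2(e[1],e[0])),np.linalg.norm(e))
for p in((278,138),(222,196),(219,139),(278,195)): print(onz(w,p,.04))
print(np.mean([onz(w,p,.04) for p in((278,138),(222,196),(219,139),(278,195))],0))
C=onz(w,(253,182),.088); to(C[0],C[1],.086,-6.)
```

```text
((26.5, 41.0), (50.0, 21.0), 90.0)
[0.56203597 0.00895618 0.08      ]
[0.56243175 0.01205623 0.093     ]
-5.198438749811662 0.14955070402899104
[0.59187734 0.04129092 0.04      ]
[ 0.52808606 -0.01382702  0.04      ]
[0.53239633 0.04604883 0.04      ]
[ 0.58725463 -0.01846066  0.04      ]
[0.55990359 0.01376302 0.04      ]
t 3.5 [-1.800e-03  1.000e-04  1.625e-01] [0.    0.    0.007] q6 -5 f [0.3 0.2 0.3]
t 3.5 [-1.800e-03  1.000e-04  1.625e-01] [-0.     0.    -3.135] q6 -5 f [0.3 0.2 0.3]
```

```bash
python3 -m pendant '[[1,-0.002,0,0.05,0,0,0],[1,-0.002,0,0.10,0,0,0],[1,-0.002,0,0.14,0,0,0],[1,-0.002,0,0.162,0,0,0],[1,-0.002,0,0.162,0,0,0]]'
python3 -m pendant '[[0,0,0,0,0,0,0],[0,0,0,0,0,0,0],[0,0,0,0,0,0,0],[0,0,0,0,0,0,0],[0,0,0,0,0,0,0]]' 60
python3 -m pendant '[[0,0,0,0,0,0,0],[0,0,0,-0.03,0,0,0],[0,0,0,-0.06,0,0,0],[0,0,0,-0.1,0,0,0],[0,0,0,-0.1,0,0,0]]'
python3 -c "
from h import *
to(.5372,.289,.19,6.5)"
```

```text
time_s: 4.12
position: [0.5629, 0.0093, 0.0851]
tool_rot: [[0.098, 0.995, -0.003], [0.995, -0.098, 0.001], [0.0, -0.003, -1.0]]
ft_force: [0.2, -0.3, -0.4]
grip_width: 0.0858
gripper_force: 0.0
time_s: 4.75
position: [0.5637, 0.0091, 0.087]
tool_rot: [[0.098, 0.995, 0.001], [0.995, -0.098, -0.0], [-0.0, 0.001, -1.0]]
ft_force: [-1.7, 0.6, 5.8]
grip_width: 0.0189
gripper_force: 60.0
time_s: 5.38
position: [0.5645, 0.0089, 0.1887]
tool_rot: [[0.098, 0.995, 0.005], [0.995, -0.098, -0.001], [-0.0, 0.005, -1.0]]
ft_force: [0.0, 1.0, -3.6]
grip_width: 0.019
gripper_force: 59.6
t 5.4 [ 0.276  -0.0547 -0.0018] [ 0.005  0.001 -0.212] q6 -5 f [ 0.   1.  -3.6]
t 5.4 [ 0.276  -0.0547 -0.0018] [ 2.00e-03 -8.00e-03  2.93e+00] q6 -5 f [ 0.   1.  -3.6]
```

```bash
python3 -m pendant '[[0,0.055,-0.011,0,0,0,0],[0,0.11,-0.022,0,0,0,0],[0,0.165,-0.033,0,0,0,0],[0,0.22,-0.044,0,0,0,0],[0,0.276,-0.055,0,0,0,0]]'
python3 -m pendant '[[0,0,0,0.03,0,0,0],[0,0,0,0.06,0,0,0],[0,0,0,0.085,0,0,0],[0,0,0,0.095,0,0,0],[0,0,0,0.099,0,0,0]]'
python3 -m pendant '[[0,0,0,0,0,0,0],[0,0,0,0,0,0,0]]'
```

```text
time_s: 6.0
position: [0.5351, 0.2907, 0.1844]
tool_rot: [[0.099, 0.995, -0.003], [0.995, -0.099, -0.001], [-0.001, -0.003, -1.0]]
ft_force: [0.7, 0.5, -2.7]
grip_width: 0.0188
gripper_force: 59.4
time_s: 6.62
position: [0.5346, 0.2888, 0.0889]
tool_rot: [[0.098, 0.995, -0.003], [0.995, -0.098, -0.001], [-0.001, -0.003, -1.0]]
ft_force: [-19.7, -8.5, 39.5]
grip_width: 0.0189
gripper_force: 65.2
time_s: 6.88
position: [0.5347, 0.2888, 0.089]
tool_rot: [[0.098, 0.995, -0.002], [0.995, -0.098, -0.001], [-0.001, -0.002, -1.0]]
ft_force: [-10.3, -4.8, 14.8]
grip_width: 0.0189
gripper_force: 61.9
```

```bash
python3 -m pendant '[[1,0,0,0,0,0,0],[1,0,0,0,0,0,0],[1,0,0,0,0,0,0],[1,0,0,0,0,0,0],[1,0,0,0,0,0,0]]'
python3 -m pendant '[[1,0,0,-0.04,0,0,0],[1,0,0,-0.1,0,0,0],[1,0,0,-0.16,0,0,0],[1,0,0,-0.16,0,0,0]]'
python3 -c "
from h import *
to(.5630,.005,.25,-5.5)"
```

```text
time_s: 7.5
position: [0.536, 0.2891, 0.0872]
tool_rot: [[0.098, 0.995, -0.0], [0.995, -0.098, -0.0], [-0.0, -0.0, -1.0]]
ft_force: [0.4, -0.2, 0.6]
grip_width: 0.0855
gripper_force: 0.0
time_s: 8.0
position: [0.5373, 0.2896, 0.2524]
tool_rot: [[0.098, 0.995, 0.01], [0.995, -0.098, 0.003], [0.004, 0.009, -1.0]]
ft_force: [0.4, 0.2, -1.1]
grip_width: 0.0853
gripper_force: 0.0
t 8.0 [-0.2807  0.0535  0.0018] [ 0.009 -0.004 -0.002] q6 23 f [ 0.4  0.2 -1.1]
t 8.0 [-0.2807  0.0535  0.0018] [-0.006 -0.014  3.139] q6 23 f [ 0.4  0.2 -1.1]
```

```bash
python3 -m pendant '[[1,-0.06,0.011,0,0,0,0],[1,-0.12,0.022,0,0,0,0],[1,-0.17,0.033,0,0,0,0],[1,-0.22,0.042,0,0,0,0],[1,-0.28,0.053,0,0,0,0]]' >/dev/null
python3 -m pendant '[[1,0,0,0,0,0,0],[1,0,0,0,0,0,0]]'
python3 - <<'E'
from h import *
w=shot("wrist","w2");s=shot("scene")
for c in ("scene",):
  r=env.tip_of(c,"cover"); print([(onz(s,x["centre"],.002),x["conf"]) for x in r][:2]);
  r=env.tip_of(c,"cover_grip"); print([(onz(s,x["centre"],.080),x["conf"]) for x in r][:2])
for t in("block_hole0","block_hole1","block"):
  for x in env.tip_of("wrist",t): print(t,np.round(x["centre"],1),x["conf"],onz(w,x["centre"],0 if t=="block" else .04))
E
```

```text
time_s: 8.88
position: [0.561, 0.0056, 0.2466]
tool_rot: [[0.099, 0.995, -0.001], [0.995, -0.099, 0.001], [0.0, -0.001, -1.0]]
ft_force: [-0.4, 0.5, -0.9]
grip_width: 0.0855
gripper_force: 0.0
[(array([ 0.53618622, -0.01880352,  0.002     ]), 0.73)]
[(array([0.53194603, 0.28796111, 0.08      ]), 0.92)]
block_hole0 [215.9 135.9] 0.79 [0.52703122 0.04364578 0.04      ]
block_hole0 [223.3 193.9] 0.76 [ 0.52702456 -0.01709966  0.04      ]
block_hole0 [281.3 128.5] 0.72 [0.59288597 0.04453284 0.04      ]
block_hole0 [279.4 191.2] 0.62 [ 0.58598707 -0.01991269  0.04      ]
block_hole1 [215.9 135.9] 0.79 [0.52703122 0.04364578 0.04      ]
block_hole1 [223.3 193.9] 0.76 [ 0.52702456 -0.01709966  0.04      ]
block_hole1 [281.3 128.5] 0.72 [0.59288597 0.04453284 0.04      ]
block_hole1 [279.4 191.2] 0.62 [ 0.58598707 -0.01991269  0.04      ]
block [248.9 154.7] 0.58 [0.55677346 0.01534614 0.        ]
```

View pics/w2.png

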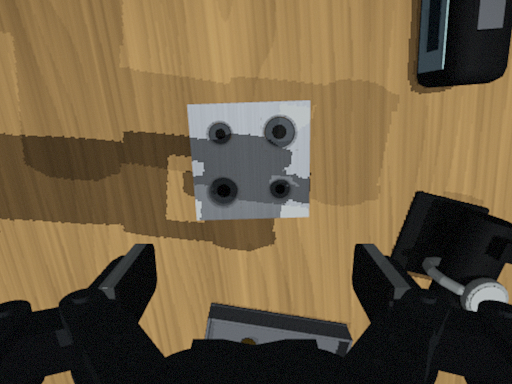

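Cover is off, standing on the mat. The block's bores are at: large (279,131) and (223,190), small (219,132) and (280,189).

```bash
cat > fit.py <<'E'
from h import *
from scipy.optimize import least_squares
w=shot("wrist")
def pts(p,L):
    c,s=np.cos(p[2]),np.sin(p[2]);L=np.array(L)*1.
    return np.c_[p[0]+c*L[:,0]-s*L[:,1],p[1]+s*L[:,0]+c*L[:,1],np.full(len(L),.04)]
L=[(-.06,.06),(.06,.06),(.06,-.06),(-.06,-.06),(.03,.03),(-.03,-.03),(-.03,.03),(.03,-.03)]
O=np.array([(188,104),(310,100),(309,216),(196,220),(279,131),(223,190),(219,132.5),(280,189)])
f=lambda p:(np.array([proj(w,q) for q in pts(p,L)])-O).ravel()
r=least_squares(f,[.56,.013,-.09],loss="soft_l1");p=r.x
print(p[:2],np.degrees(p[2]),f(p).reshape(-1,2).round(1).tolist())
print(pts(p,L)[4:].round(4).tolist())
k=6;I=cv2.resize(w["image"][90:230,180:320],None,fx=4.2,fy=4.2,interpolation=2);k=4.2
for rr,(x,y) in zip((.01575,.01575,.01175,.01175),L[4:]):
    t=np.linspace(0,2*np.pi,40);Q=pts(p,np.c_[x+rr*np.cos(t),y+rr*np.sin(t)])
    P=(np.array([proj(w,q) for q in Q])-(180,90)+.5)*k
    cv2.polylines(I,[P.astype(int)],True,(0,0,255),1)
P=(np.array([proj(w,q) for q in pts(p,L[:4])])-(180,90)+.5)*k
cv2.polylines(I,[P.astype(int)],True,(0,255,0),1);cv2.imwrite("pics/fit.png",I)
E
python3 fit.py
```

```text
[0.55937614 0.01406638] -3.791217981918532 [[-0.7, -0.7], [-0.2, -0.5], [-0.8, -0.5], [0.6, -1.3], [0.4, 0.5], [-0.1, 1.0], [0.6, 0.9], [-0.0, 0.4]]
[[0.5913, 0.042, 0.04], [0.5275, -0.0139, 0.04], [0.5314, 0.046, 0.04], [0.5873, -0.0179, 0.04]]
```

View pics/fit.png

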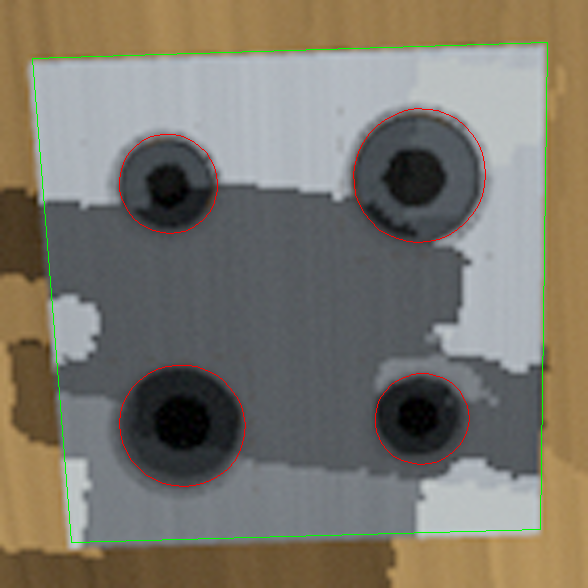

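The overlay matches the block and bores to about 1 px. Next I go over the bin.

```bash
python3 -m pendant '[[1,-0.055,0.0,0,0,0,0],[1,-0.11,0.0,0,0,0,0],[1,-0.165,0.0,0,0,0,0],[1,-0.22,0.0,0,0,0,0],[1,-0.28,0.0,0,0,0,0]]' >/dev/null
python3 -m pendant '[[0.55,0,0,0,0,0,0],[0.55,0,0,0,0,0,0]]'
python3 - <<'E'
from h import *
w=shot("wrist","w3");print(env.tcp_to_tips)
for t in("bushA_center","bushC_center"):
  for x in env.tip_of("wrist",t): print(t,np.round(x["centre"],1),round(x["conf"],2),onz(w,x["centre"],.015))
  for x in env.trace("wrist",t): print(t,np.round(x["bbox"]),round(x["conf"],2),onz(w,x["bbox"][:2],.015))
E
```

```text
time_s: 10.15
position: [0.5337, -0.273, 0.2472]
tool_rot: [[0.098, 0.995, -0.0], [0.995, -0.098, 0.0], [0.0, -0.0, -1.0]]
ft_force: [0.5, 0.9, -0.3]
grip_width: 0.0519
gripper_force: 0.0
0.017
bushA_center [235.9 195.3] 0.86 [ 0.51086295 -0.30566754  0.015     ]
bushA_center [233. 197.  27.  32.] 0.62 [ 0.50728792 -0.30697861  0.015     ]
bushC_center [247.5 131.3] 0.72 [ 0.53131126 -0.2356827   0.015     ]
bushC_center [245. 131.  20.  17.] 0.58 [ 0.52826063 -0.23485039  0.015     ]
```

View pics/w3.png

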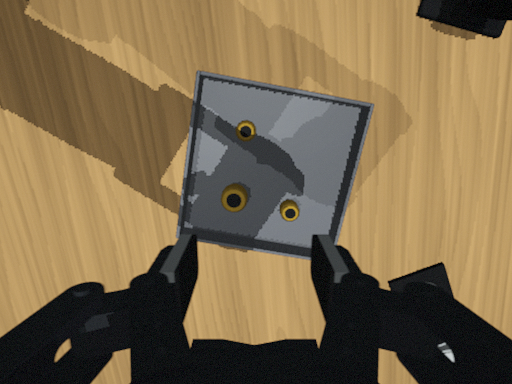

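The bushing tops are at: large (234,199), small (246,130) and small (290,211).

Run:
```python
from h import *
w=shot("wrist");g=w["image"]
for n,(u,v) in dict(L=(234,199),S1=(246,130),S2=(290,211)).items():
    m=(g[v-8:v+9,u-8:u+9].max(2)<40).astype(np.uint8);k,l,st,ce=cv2.connectedComponentsWithStats(m);i=l[8,8]
    c=ce[i]+(u-8,v-8);print(n,c,st[i],onz(w,c,.026))
    if n=="L":P=onz(w,c,.026)
to(P[0],P[1],.10,-5.5)
```

```text
L [233.         200.43478261] [  1   3  13  14 138] [ 0.50833898 -0.30777554  0.026     ]
S1 [246.39910314 129.25112108] [  0   0  17  17 223] [ 0.53098833 -0.23205597  0.026     ]
S2 [289.55172414 213.55172414] [ 3  7 10  8 58] [ 0.56952806 -0.32906688  0.026     ]
t 10.4 [-0.0376 -0.0221  0.1476] [ 0.     0.    -0.001] q6 -33 f [ 0.2 -0.7 -0.4]
t 10.4 [-0.0376 -0.0221  0.1476] [ 0.   -0.    3.14] q6 -33 f [ 0.2 -0.7 -0.4]
```

```bash
python3 -m pendant '[[0.55,-0.037,-0.022,0.05,0,0,0],[0.55,-0.037,-0.022,0.10,0,0,0],[0.55,-0.037,-0.022,0.15,0,0,0],[0.55,-0.037,-0.022,0.19,0,0,0],[0.55,-0.037,-0.022,0.215,0,0,0]]' >/dev/null
python3 -m pendant '[[0.55,0,0,0,0,0,0],[0.3,0,0,0,0,0,0],[0.25,0,0,0,0,0,0],[0.25,0,0,0,0,0,0],[0.25,0,0,0,0,0,0]]' 20
python3 -m pendant '[[0.25,0,0,0,0,0,0],[0.25,0,0,0,0,0,0],[0.25,0,0,0,0,0,0],[0.25,0,0,0,0,0,0],[0.55,0,0,0,0,0,0]]' 20
python3 -m pendant '[[0.55,0,0,0,0,0,0.18],[0.55,0,0,0,0,0,0.36],[0.55,0,0,0,0,0,0.54],[0.55,0,0,0,0,0,0.72],[0.55,0,0,0,0,0,0.9]]' >/dev/null
python3 -m pendant '[[0.55,0,0,0,0,0,0.18],[0.55,0,0,0,0,0,0.36],[0.55,0,0,0,0,0,0.54],[0.55,0,0,0,0,0,0.67],[0.55,0,0,0,0,0,0.67]]'
```

```text
time_s: 11.7
position: [0.5088, -0.3084, 0.0337]
tool_rot: [[0.098, 0.995, 0.002], [0.995, -0.098, -0.002], [-0.001, 0.002, -1.0]]
ft_force: [-1.0, 0.3, 6.3]
grip_width: 0.0284
gripper_force: 20.4
time_s: 12.32
position: [0.5082, -0.3081, 0.0328]
tool_rot: [[0.098, 0.995, 0.0], [0.995, -0.098, -0.001], [-0.001, 0.001, -1.0]]
ft_force: [-0.4, -0.1, -0.1]
grip_width: 0.0453
gripper_force: 0.0
time_s: 13.58
position: [0.5081, -0.308, 0.0323]
tool_rot: [[0.995, -0.096, -0.0], [-0.096, -0.995, 0.0], [-0.0, -0.0, -1.0]]
ft_force: [-0.2, 0.4, -0.5]
grip_width: 0.0466
gripper_force: 0.0
```

```bash
python3 -m pendant '[[0.3,0,0,0,0,0,0],[0.2,0,0,0,0,0,0],[0.2,0,0,0,0,0,0],[0.2,0,0,0,0,0,0],[0.2,0,0,0,0,0,0]]' 40
python3 -m pendant '[[0.2,0,0,-0.03,0,0,0],[0.2,0,0,-0.07,0,0,0],[0.2,0,0,-0.12,0,0,0],[0.2,0,0,-0.12,0,0,0],[0.2,0,0,-0.12,0,0,0]]' 
python3 -c "
from h import *
to(.5275,-.0139,.152,90)
to(.5275,-.0139,.152,40)"
```

```text
time_s: 14.2
position: [0.5082, -0.308, 0.0326]
tool_rot: [[0.995, -0.097, 0.0], [-0.097, -0.995, -0.0], [0.0, 0.0, -1.0]]
ft_force: [-1.4, 1.6, 6.4]
grip_width: 0.0278
gripper_force: 39.5
time_s: 14.82
position: [0.5078, -0.3077, 0.1512]
tool_rot: [[0.995, -0.097, -0.001], [-0.097, -0.995, 0.001], [-0.001, -0.001, -1.0]]
ft_force: [0.2, 0.6, -1.7]
grip_width: 0.0273
gripper_force: 39.7
t 14.8 [-0.009  -0.2943 -0.0005] [2.000e-03 2.000e-03 3.044e+00] q6 53 f [ 0.2  0.6 -1.7]
t 14.8 [-0.009  -0.2943 -0.0005] [-0.001  0.001 -0.098] q6 53 f [ 0.2  0.6 -1.7]
t 14.8 [-0.009  -0.2943 -0.0005] [-2.000e-03 -1.000e-03 -2.366e+00] q6 53 f [ 0.2  0.6 -1.7]
t 14.8 [-0.009  -0.2943 -0.0005] [-0.     0.002  0.775] q6 53 f [ 0.2  0.6 -1.7]
```

```bash
python3 -m pendant '[[0.2,-0.002,-0.06,0,0,0,0],[0.2,-0.004,-0.12,0,0,0,0],[0.2,-0.006,-0.18,0,0,0,0],[0.2,-0.008,-0.24,0,0,0,0],[0.2,-0.009,-0.294,0,0,0,0]]' >/dev/null
python3 -m pendant '[[0.2,0,0,0.02,0,0,0],[0.2,0,0,0.02,0,0,0],[0.2,0,0,0.02,0,0,0]]'
python3 - <<'E'
from h import *
to(.5275,-.0139,.10,90)
w=shot("wrist","w4")
for p in((.5275,-.0139,.04),(.5913,.042,.04),(.5314,.046,.04),(.5873,-.0179,.04)): print(proj(w,p))
t=np.linspace(0,2*np.pi,40);I=w["image"].copy()
for r,x,y in((.01575,.5275,-.0139),(.01575,.5913,.042),(.01175,.5314,.046),(.01175,.5873,-.0179)):
    P=np.array([proj(w,(x+r*np.cos(a),y+r*np.sin(a),.04)) for a in t]);cv2.polylines(I,[(P*16).astype(int)],True,(0,0,255),1,16,4)
cv2.imwrite("pics/w4.png",I)
E
```

```text
time_s: 15.82
position: [0.5278, -0.0151, 0.132]
tool_rot: [[0.995, -0.098, -0.001], [-0.098, -0.995, 0.0], [-0.001, -0.0, -1.0]]
ft_force: [-0.2, 0.4, -0.2]
grip_width: 0.0276
gripper_force: 39.8
t 15.8 [-0.0004 -0.0011  0.032 ] [2.000e-03 0.000e+00 3.043e+00] q6 81 f [-0.2  0.4 -0.2]
t 15.8 [-0.0004 -0.0011  0.032 ] [-0.     0.001 -0.099] q6 81 f [-0.2  0.4 -0.2]
[253.32403361 203.37118202]
[158.02910609 118.04141794]
[167.40175829 206.00626862]
[250.41979083 115.11192823]
```

View pics/w4.png

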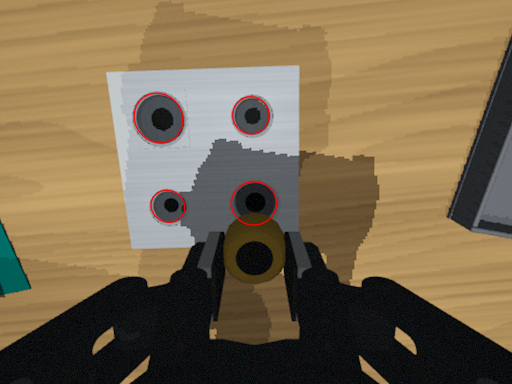

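The red circles still sit on the bores after the 90° turn. The bushing is held upright at (254,258) with its bore just ahead at (253,203). Inserting.

```bash
python3 -m pendant '[[0.2,0,-0.001,0.02,0,0,0],[0.2,0,-0.001,0.04,0,0,0],[0.2,0,-0.001,0.056,0,0,0],[0.2,0,-0.001,0.06,0,0,0],[0.2,0,-0.001,0.062,0,0,0]]'
python3 -m pendant '[[0.2,0,0,0.002,0,0,0],[0.2,0,0,0.004,0,0,0],[0.2,0,0,0.006,0,0,0],[0.2,0,0,0.008,0,0,0],[0.2,0,0,0.008,0,0,0]]'
```

```text
time_s: 16.5
position: [0.5283, -0.0139, 0.0707]
tool_rot: [[0.995, -0.098, 0.001], [-0.098, -0.995, -0.0], [0.001, 0.0, -1.0]]
ft_force: [-0.7, -0.8, -0.7]
grip_width: 0.0274
gripper_force: 39.8
time_s: 17.12
position: [0.5266, -0.0144, 0.0644]
tool_rot: [[0.995, -0.097, -0.002], [-0.097, -0.995, -0.002], [-0.002, 0.002, -1.0]]
ft_force: [-14.1, -6.9, 23.0]
grip_width: 0.0271
gripper_force: 42.6
```

```bash
python3 -m pendant '[[0.2,0,0,-0.003,0,0,0],[0.2,-0.002,0.001,-0.003,0,0,0],[0.2,-0.002,0.001,-0.001,0,0,0],[0.2,-0.002,0.001,0,0,0,0],[0.2,-0.002,0.001,0,0,0,0]]'
```

```text
time_s: 17.75
position: [0.5254, -0.0146, 0.0621]
tool_rot: [[0.995, -0.097, -0.002], [-0.097, -0.995, -0.0], [-0.001, 0.001, -1.0]]
ft_force: [-3.1, -3.2, 2.9]
grip_width: 0.0274
gripper_force: 40.4
```

```bash
python3 -m pendant '[[0.2,0,0,0.001,0,0,0],[0.5,0,0,0.001,0,0,0],[0.5,0,0,0.001,0,0,0],[0.5,0,0,0.001,0,0,0],[0.5,0,0,0,0,0,0]]'
python3 -m pendant '[[0.5,0,0,-0.03,0,0,0],[0.0,0,0,-0.03,0,0,0],[0,0,0,-0.03,0,0,0],[0,0,0,-0.03,0,0,0],[0,0,0,-0.03,0,0,0]]'
python3 -m pendant '[[0,0,0,0,0,0,0],[0,0,0,0,0,0,0],[0,0,0,0,0,0,0],[0,0,0,0.01,0,0,0],[0,0,0,0.014,0,0,0]]'
```

```text
time_s: 18.38
position: [0.5259, -0.0143, 0.0622]
tool_rot: [[0.995, -0.098, -0.0], [-0.098, -0.995, 0.0], [-0.0, -0.0, -1.0]]
ft_force: [0.8, 0.8, -0.9]
grip_width: 0.0428
gripper_force: 0.0
time_s: 19.0
position: [0.5257, -0.0143, 0.0918]
tool_rot: [[0.995, -0.098, -0.001], [-0.098, -0.995, 0.0], [-0.001, -0.0, -1.0]]
ft_force: [0.9, -0.2, 0.1]
grip_width: -0.0003
gripper_force: 0.0
time_s: 19.62
position: [0.5255, -0.0142, 0.0774]
tool_rot: [[0.995, -0.098, -0.001], [-0.098, -0.995, 0.0], [-0.001, -0.0, -1.0]]
ft_force: [-0.5, -0.1, 0.1]
grip_width: 0.0
gripper_force: 0.0
```

```bash
python3 -m pendant '[[0,0,0,0.003,0,0,0],[0,0,0,0.006,0,0,0],[0,0,0,0.008,0,0,0],[0,0,0,0.010,0,0,0],[0,0,0,0.012,0,0,0]]'
python3 -m pendant '[[0,0,0,0.001,0,0,0],[0,0,0,0.002,0,0,0],[0,0,0,0.003,0,0,0],[0,0,0,0.004,0,0,0],[0,0,0,0.004,0,0,0]]'
```

```text
time_s: 20.25
position: [0.526, -0.0143, 0.067]
tool_rot: [[0.995, -0.097, 0.001], [-0.097, -0.995, -0.0], [0.001, 0.0, -1.0]]
ft_force: [-3.2, 0.8, 8.0]
grip_width: 0.0001
gripper_force: 4.3
time_s: 20.88
position: [0.526, -0.0144, 0.0629]
tool_rot: [[0.995, -0.097, 0.001], [-0.097, -0.995, -0.0], [0.001, 0.0, -1.0]]
ft_force: [-2.7, -0.4, 6.8]
grip_width: -0.0001
gripper_force: 3.4
```

```bash
python3 -m pendant '[[0,0,0,0.001,0,0,0],[0,0,0,0.002,0,0,0],[0,0,0,0.002,0,0,0]]'
python3 -m pendant '[[0,0,0,0.001,0,0,0],[0,0,0,0.0015,0,0,0],[0,0,0,0.0015,0,0,0]]'
```

```text
time_s: 21.25
position: [0.526, -0.0144, 0.0609]
tool_rot: [[0.995, -0.097, 0.001], [-0.097, -0.995, -0.0], [0.001, 0.0, -1.0]]
ft_force: [-1.7, 0.3, 7.1]
grip_width: 0.0001
gripper_force: 3.4
time_s: 21.62
position: [0.526, -0.0144, 0.06]
tool_rot: [[0.995, -0.097, 0.001], [-0.097, -0.995, -0.0], [0.001, 0.0, -1.0]]
ft_force: [-4.3, -0.2, 12.5]
grip_width: -0.0
gripper_force: 6.4
```

```bash
python3 -m pendant '[[0,0,0,0.001,0,0,0],[0,0,0,0.0015,0,0,0],[0,0,0,0.0015,0,0,0]]'
python3 -m pendant '[[0,0,0,-0.03,0,0,0],[0,0,0,-0.08,0,0,0],[0.5,0,0,-0.13,0,0,0],[0.5,0,0,-0.18,0,0,0],[0.5,0,0,-0.18,0,0,0]]'
python3 -c "
from h import *
to(.54,-.27,.24,-98)"
```

```text
time_s: 22.0
position: [0.5261, -0.0144, 0.0599]
tool_rot: [[0.995, -0.097, 0.002], [-0.097, -0.995, -0.001], [0.002, 0.001, -1.0]]
ft_force: [-8.1, 1.3, 27.4]
grip_width: 0.0002
gripper_force: 13.9
time_s: 22.62
position: [0.5271, -0.0146, 0.241]
tool_rot: [[0.995, -0.097, 0.008], [-0.097, -0.995, -0.002], [0.008, 0.001, -1.0]]
ft_force: [-0.8, -0.9, -0.9]
grip_width: 0.0425
gripper_force: 0.0
t 22.6 [0.0377 0.253  0.0016] [ 0.001 -0.008  0.042] q6 81 f [-0.8 -0.9 -0.9]
t 22.6 [0.0377 0.253  0.0016] [ 1.200e-02  2.000e-03 -3.099e+00] q6 81 f [-0.8 -0.9 -0.9]
```

Force rose to 27 N without further travel, so the first bushing is home. Back to the bin.

```bash
python3 -m pendant '[[0.5,0.007,0.05,0,0,0,0],[0.5,0.014,0.10,0,0,0,0],[0.5,0.021,0.15,0,0,0,0],[0.5,0.028,0.20,0,0,0,0],[0.5,0.037,0.253,0,0,0,0]]' >/dev/null
python3 -m pendant '[[0.5,0,0,0,0,0,0],[0.5,0,0,0,0,0,0]]'
cat > bin.py <<'E'
from h import *
import sys
w=shot("wrist","bin%d"%(env.observe()["time_s"]))
g=w["image"];ref=dict(S1=(.531,-.232),S2=(.5695,-.329))
for t in("bushC_center",):
  for x in env.tip_of("wrist",t): print(t,np.round(x["centre"],1),round(x["conf"],2),onz(w,x["centre"],.015))
for n,(x,y) in ref.items():
    u,v=proj(w,(x,y,.026)).round().astype(int)
    m=(g[v-8:v+9,u-8:u+9].max(2)<40).astype(np.uint8);k,l,st,ce=cv2.connectedComponentsWithStats(m)
    print(n,u,v,[(st[i][4],(ce[i]+(u-8,v-8)).round(1),onz(w,ce[i]+(u-8,v-8),.026).round(4)) for i in range(1,k)])
E
python3 bin.py
```

```text
time_s: 23.5
position: [0.5378, -0.2692, 0.2363]
tool_rot: [[0.995, -0.098, -0.001], [-0.098, -0.995, 0.001], [-0.001, -0.001, -1.0]]
ft_force: [-0.0, -0.6, 0.2]
grip_width: 0.0423
gripper_force: 0.0
bushC_center [266.8 125.1] 0.73 [ 0.58019269 -0.28560559  0.015     ]
S1 220 178 []
S2 311 132 [(np.int32(1), array([314., 129.]), array([ 0.5726, -0.3323,  0.026 ]))]
```

```bash
ls pics | grep bin
```

```text
bin23.png
```

View pics/bin23.png

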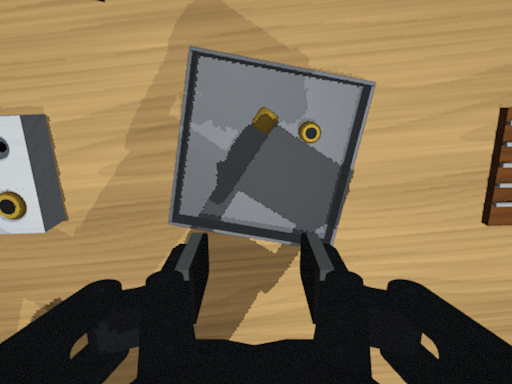

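S2 is still at (310,132). The other small bushing was knocked to about (265,120) and may be on its side, so I'll zoom in.

Run:
```python
from h import *
w=shot("wrist");b=shot("side")
i=w["image"][95:155,235:335];p=proj(b,(.575,-.29,.01)).astype(int);print(p)
j=b["image"][p[1]-30:p[1]+30,p[0]-50:p[0]+50]
cv2.imwrite("pics/z.png",cv2.convertScaleAbs(cv2.resize(np.vstack([i,j]),None,fx=4.9,fy=4.9,interpolation=2),alpha=1.4))
```

```text
[262 297]
```

View pics/z.png

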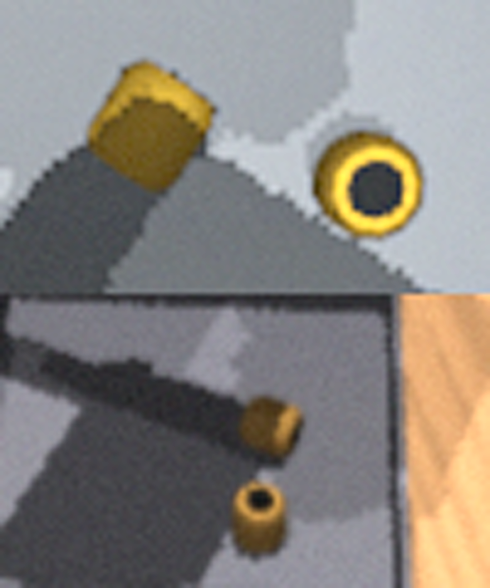

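The knocked one is lying on its side at about (.58,-.285), axis pointing roughly up-right in the wrist view. I'll take the upright S2 first, closing along world x to stay clear of it.

```bash
python3 -m pendant '[[0.5,0,0,0,0,0,-0.18],[0.5,0,0,0,0,0,-0.36],[0.5,0,0,0,0,0,-0.54],[0.5,0,0,0,0,0,-0.72],[0.5,0,0,0,0,0,-0.9]]' >/dev/null
python3 -m pendant '[[0.5,0,0,0,0,0,-0.18],[0.5,0,0,0,0,0,-0.36],[0.5,0,0,0,0,0,-0.54],[0.5,0,0,0,0,0,-0.67],[0.5,0,0,0,0,0,-0.67]]'>/dev/null
python3 -m pendant '[[0.5,0,0,0,0,0,0],[0.5,0,0,0,0,0,0]]' 
python3 bin.py
python3 - <<'E'
from h import *
to(.569,-.329,.032,-5.5)
w=cv2.imread(sorted(__import__("glob").glob("pics/bin*.png"))[-1])
im=shot("wrist");u,v=proj(im,(.575,-.305,.015)).astype(int);print(u,v)
cv2.imwrite("pics/z2.png",cv2.convertScaleAbs(cv2.resize(im["image"][v-50:v+50,u-50:u+50],(590,590),interpolation=2),alpha=1.4))
E
```

```text
time_s: 25.2
position: [0.5381, -0.2696, 0.2374]
tool_rot: [[0.1, 0.995, 0.0], [0.995, -0.1, -0.0], [-0.0, 0.0, -1.0]]
ft_force: [0.3, -0.7, 0.5]
grip_width: 0.0426
gripper_force: 0.0
bushC_center [299.5 179.6] 0.87 [ 0.58697919 -0.28879135  0.015     ]
S1 242 133 []
S2 287 219 [(np.int32(62), array([287. , 219.3]), array([ 0.5694, -0.3291,  0.026 ]))]
t 25.3 [-0.056   0.0367  0.2053] [ 0.    -0.    -0.003] q6 -32 f [ 0.8 -0.1  1.1]
t 25.3 [-0.056   0.0367  0.2053] [-0.    -0.     3.138] q6 -32 f [ 0.8 -0.1  1.1]
289 194
```

View pics/z2.png

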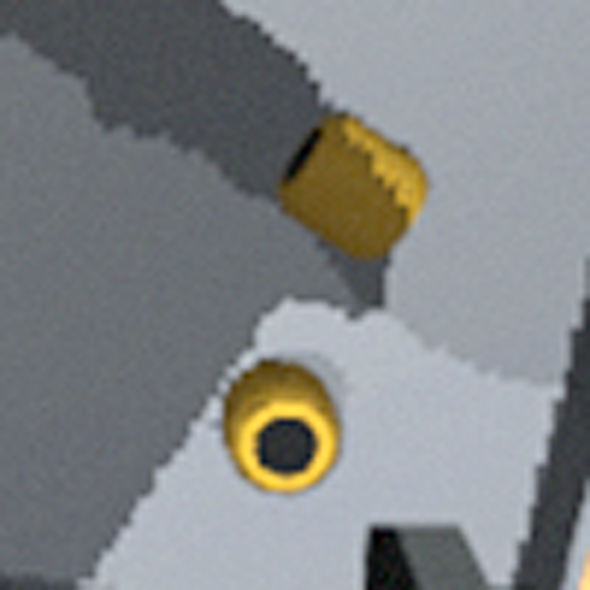

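The second view shows the lying bushing's axis at roughly -38° in world. I'll grasp S2 now.

```bash
python3 -m pendant '[[0.5,-0.05,0.03,0,0,0,0],[0.5,-0.056,0.0367,0.05,0,0,0],[0.5,-0.056,0.0367,0.10,0,0,0],[0.5,-0.056,0.0367,0.15,0,0,0],[0.5,-0.056,0.0367,0.205,0,0,0]]' >/dev/null
python3 -m pendant '[[0.5,0,0,0,0,0,0],[0.3,0,0,0,0,0,0],[0.1,0,0,0,0,0,0],[0.1,0,0,0,0,0,0],[0.1,0,0,0,0,0,0]]' 40
python3 -m pendant '[[0.1,0,0,0,0,0,0],[0.1,0,0,-0.04,0,0,0],[0.1,0,0,-0.09,0,0,0],[0.1,0,0,-0.12,0,0,0],[0.1,0,0,-0.12,0,0,0]]' 
python3 -c "
from h import *
to(.585,-.0187,.132,-5.5)
to(.5295,.0455,.132,-5.5)"
```

```text
time_s: 26.6
position: [0.5701, -0.33, 0.0352]
tool_rot: [[0.098, 0.995, 0.004], [0.995, -0.098, -0.003], [-0.003, 0.004, -1.0]]
ft_force: [-0.1, -0.1, 8.1]
grip_width: 0.0192
gripper_force: 39.5
time_s: 27.22
position: [0.5698, -0.3296, 0.156]
tool_rot: [[0.098, 0.995, 0.005], [0.995, -0.098, -0.004], [-0.004, 0.006, -1.0]]
ft_force: [0.1, 0.3, 0.1]
grip_width: 0.0185
gripper_force: 39.2
t 27.2 [ 0.311  -0.0156  0.0228] [ 0.006  0.004 -0.002] q6 -35 f [0.1 0.3 0.1]
t 27.2 [ 0.311  -0.0156  0.0228] [ 0.006 -0.009  3.139] q6 -35 f [0.1 0.3 0.1]
t 27.2 [ 0.3694 -0.0772  0.0222] [ 0.006  0.004 -0.002] q6 -35 f [0.1 0.3 0.1]
t 27.2 [ 0.3694 -0.0772  0.0222] [ 0.006 -0.009  3.139] q6 -35 f [0.1 0.3 0.1]
```

```bash
python3 -m pendant '[[0.1,0.06,-0.003,0,0,0,0],[0.1,0.12,-0.006,0,0,0,0],[0.1,0.18,-0.009,0,0,0,0],[0.1,0.24,-0.012,0,0,0,0],[0.1,0.30,-0.0156,0,0,0,0]]' >/dev/null
python3 -m pendant '[[0.1,0.011,0,0.02,0,0,0],[0.1,0.011,0,0.02,0,0,0],[0.1,0.011,0,0.02,0,0,0]]'
python3 - <<'E'
from h import *
to(.585,-.0187,.074,-5.5)
w=shot("wrist","w5")
print(proj(w,(.5255,-.0145,.043)),proj(w,(.585,-.0187,.04)))
for t in("bushC_center","bushA_center","block_hole1"):
  for x in env.tip_of("wrist",t): print(t,np.round(x["centre"],1),round(x["conf"],2),onz(w,x["centre"],.04))
E
```

```text
time_s: 28.22
position: [0.5842, -0.0189, 0.1325]
tool_rot: [[0.099, 0.995, -0.0], [0.995, -0.099, -0.0], [-0.0, -0.0, -1.0]]
ft_force: [-0.4, -0.7, -0.4]
grip_width: 0.0191
gripper_force: 39.2
t 28.2 [0.0003 0.0008 0.0585] [-0.     0.    -0.003] q6 -8 f [-0.4 -0.7 -0.4]
t 28.2 [0.0003 0.0008 0.0585] [0.    0.    3.138] q6 -8 f [-0.4 -0.7 -0.4]
[167.20112024 205.6178348 ] [253.7039229  202.01515022]
bushA_center [171.4 197.8] 0.63 [ 0.52843844 -0.01003492  0.04      ]
block_hole1 [253.2 108.6] 0.9 [0.59089288 0.04413673 0.04      ]
block_hole1 [158.7 118.2] 0.65 [0.52910642 0.04415262 0.04      ]
```

View pics/w5.png

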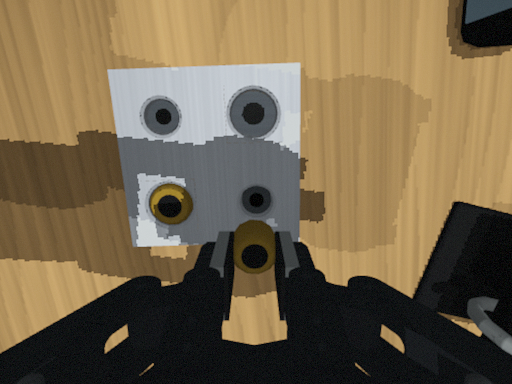

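The home bushing is at (170,205), with the target bore at about (257,200). Using that, I adjust by about 1 mm and insert.

```bash
python3 -m pendant '[[0.1,0.0012,0.0014,0.02,0,0,0],[0.1,0.0012,0.0014,0.04,0,0,0],[0.1,0.0012,0.0014,0.055,0,0,0],[0.1,0.0012,0.0014,0.058,0,0,0],[0.1,0.0012,0.0014,0.060,0,0,0]]'
python3 -m pendant '[[0.1,0,0,0.002,0,0,0],[0.1,0,0,0.004,0,0,0],[0.1,0,0,0.006,0,0,0],[0.1,0,0,0.007,0,0,0],[0.1,0,0,0.007,0,0,0]]'
```

```text
time_s: 29.05
position: [0.5859, -0.0172, 0.0727]
tool_rot: [[0.098, 0.995, 0.001], [0.995, -0.098, -0.0], [-0.0, 0.001, -1.0]]
ft_force: [-0.0, -1.2, -0.3]
grip_width: 0.0188
gripper_force: 39.2
time_s: 29.68
position: [0.5863, -0.0183, 0.0673]
tool_rot: [[0.098, 0.995, 0.003], [0.995, -0.098, -0.003], [-0.003, 0.003, -1.0]]
ft_force: [-3.5, -6.3, 10.0]
grip_width: 0.0186
gripper_force: 40.6
```

```bash
python3 -m pendant '[[0.1,0,0,-0.002,0,0,0],[0.1,-0.0015,-0.0007,-0.002,0,0,0],[0.1,-0.0015,-0.0007,0,0,0,0],[0.1,-0.0015,-0.0007,0.001,0,0,0],[0.1,-0.0015,-0.0007,0.001,0,0,0]]'
```

```text
time_s: 30.3
position: [0.5851, -0.0187, 0.0644]
tool_rot: [[0.098, 0.995, 0.001], [0.995, -0.098, -0.0], [-0.0, 0.001, -1.0]]
ft_force: [3.6, -3.6, 1.5]
grip_width: 0.0191
gripper_force: 39.6
```

```bash
python3 -m pendant '[[0.1,0,0,0.0005,0,0,0],[0.4,0,0,0.0005,0,0,0],[0.4,0,0,0.0005,0,0,0],[0.4,0,0,0.0005,0,0,0],[0.4,0,0,0,0,0,0]]'
python3 -m pendant '[[0.4,0,0,-0.03,0,0,0],[0.0,0,0,-0.03,0,0,0],[0,0,0,-0.03,0,0,0],[0,0,0,-0.03,0,0,0],[0,0,0,-0.03,0,0,0]]' >/dev/null
python3 -m pendant '[[0,0,0,0,0,0,0],[0,0,0,0,0,0,0],[0,0,0,0.008,0,0,0],[0,0,0,0.016,0,0,0],[0,0,0,0.018,0,0,0]]'
python3 -m pendant '[[0,0,0,0.003,0,0,0],[0,0,0,0.006,0,0,0],[0,0,0,0.008,0,0,0],[0,0,0,0.009,0,0,0],[0,0,0,0.010,0,0,0]]'
```

```text
time_s: 30.92
position: [0.5846, -0.0182, 0.0641]
tool_rot: [[0.098, 0.995, -0.001], [0.995, -0.098, 0.0], [0.0, -0.001, -1.0]]
ft_force: [-0.8, 0.3, -0.3]
grip_width: 0.0342
gripper_force: 0.0
time_s: 32.17
position: [0.5844, -0.0183, 0.0754]
tool_rot: [[0.098, 0.995, -0.002], [0.995, -0.098, 0.0], [0.0, -0.002, -1.0]]
ft_force: [-0.5, -0.5, -0.0]
grip_width: 0.0002
gripper_force: 0.0
time_s: 32.8
position: [0.585, -0.0184, 0.0672]
tool_rot: [[0.098, 0.995, 0.001], [0.995, -0.098, -0.0], [-0.0, 0.001, -1.0]]
ft_force: [-2.0, 0.3, 8.1]
grip_width: -0.0003
gripper_force: 3.8
```

```bash
python3 -m pendant '[[0,0,0,0.001,0,0,0],[0,0,0,0.0025,0,0,0],[0,0,0,0.004,0,0,0],[0,0,0,0.0055,0,0,0],[0,0,0,0.006,0,0,0]]'
python3 -m pendant '[[0,0,0,0.001,0,0,0],[0,0,0,0.0017,0,0,0],[0,0,0,0.0017,0,0,0]]'
```

```text
time_s: 33.42
position: [0.585, -0.0185, 0.0612]
tool_rot: [[0.098, 0.995, 0.001], [0.995, -0.098, -0.0], [-0.0, 0.001, -1.0]]
ft_force: [-2.3, 0.3, 6.7]
grip_width: -0.0002
gripper_force: 3.7
time_s: 33.8
position: [0.5851, -0.0185, 0.06]
tool_rot: [[0.098, 0.995, 0.002], [0.995, -0.098, -0.0], [-0.0, 0.002, -1.0]]
ft_force: [-1.9, 1.0, 11.5]
grip_width: -0.0
gripper_force: 5.6
```

```bash
python3 -m pendant '[[0,0,0,0.001,0,0,0],[0,0,0,0.001,0,0,0]]'
```

```text
time_s: 34.05
position: [0.5853, -0.0185, 0.0599]
tool_rot: [[0.098, 0.995, 0.003], [0.995, -0.098, -0.001], [-0.001, 0.003, -1.0]]
ft_force: [-5.1, 1.2, 19.2]
grip_width: 0.0
gripper_force: 9.3
```

Second bushing home. Now the fallen one.

```bash
python3 -m pendant '[[0,0,0,-0.05,0,0,0],[0,0,0,-0.10,0,0,0],[0.5,-0.03,0,-0.14,0,0,0],[0.5,-0.08,0,-0.16,0,0,0],[0.5,-0.14,0,-0.16,0,0,0]]' >/dev/null
python3 -m pendant '[[0.5,-0.05,0,0,0,0,0],[0.5,-0.1,0.0,0,0,0,0],[0.5,-0.13,0.0,0,0,0,0],[0.5,-0.13,0.0,0,0,0,0],[0.5,-0.13,0.0,0,0,0,0]]'
python3 - <<'E'
from h import *
im=shot("wrist","w6")
for t in("bushC_center",):
  for x in env.tip_of("wrist",t): print(t,np.round(x["centre"],1),round(x["conf"],2),onz(im,x["centre"],.015))
u,v=proj(im,(.583,-.287,.015)).astype(int);print(u,v)
cv2.imwrite("pics/z3.png",cv2.convertScaleAbs(cv2.resize(im["image"][v-30:v+30,u-30:u+30],(600,600),interpolation=2),alpha=1.4))
E
```

```text
time_s: 35.3
position: [0.5583, -0.2864, 0.2176]
tool_rot: [[0.098, 0.995, -0.0], [0.995, -0.098, 0.0], [0.0, -0.0, -1.0]]
ft_force: [-0.8, -0.3, 0.2]
grip_width: 0.0427
gripper_force: 0.0
bushC_center [282.4 166.1] 0.63 [ 0.58842712 -0.28475207  0.015     ]
277 168
```

View pics/z3.png

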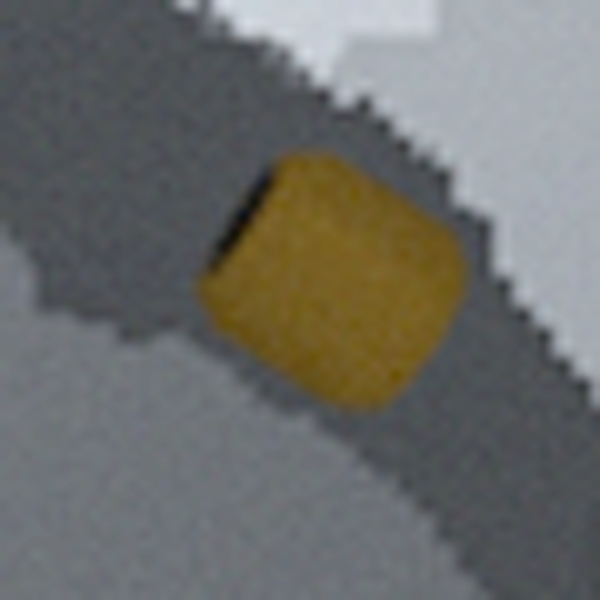

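```bash
cat >> h.py <<'E'
def to2(p,yaw,tilt):
    s=env.observe();R=np.array(s["tool_rot"]);t=np.radians(yaw);Y=np.array([np.cos(t),np.sin(t),0]);Z=np.array([0,0,-1.])
    T=np.c_[np.cross(Y,Z),Y,Z]@Ro.from_rotvec([0,np.radians(tilt),0]).as_matrix()
    print("t",round(s["time_s"],1),"shift",np.round(R.T@(np.array(p)-s["position"]),4),"rot",np.round(Ro.from_matrix(R.T@T).as_rotvec(),3),"q",np.round(s["q"]),"f",np.round(s["ft_force"],1))
    return T
E
python3 - <<'E'
from h import *
im=env.get_image("wrist");C=onz(im,(280.8,165.8),.017);print(C)
C=np.array([C[0]-.0012,C[1],.015]);u=np.array([np.cos(np.radians(-39)),np.sin(np.radians(-39)),0])
p=C-.0056*u;p[2]=.0247;print(p)
to2([p[0],p[1],.1],51,0)
E
python3 -m pendant '[[0.55,0,0,0,0,0,-0.18],[0.55,0,0,0,0,0,-0.36],[0.55,0,0,0,0,0,-0.54],[0.55,0,0,0,0,0,-0.72],[0.55,0,0,0,0,0,-0.9]]' >/dev/null
python3 -m pendant '[[0.55,0,0,0,0,0,-0.09],[0.55,0,0,0,0,0,-0.09],[0.55,0,0,0,0,0,-0.09]]'
python3 - <<'E'
from h import *
im=shot("wrist","w7")
u,v=proj(im,(.585,-.286,.015)).astype(int);print(u,v)
cv2.imwrite("pics/z4.png",cv2.convertScaleAbs(cv2.resize(im["image"][v-30:v+30,u-30:u+30],(600,600),interpolation=2),alpha=1.4))
E
```

```text
[ 0.5869416  -0.28354155  0.017     ]
[ 0.58138958 -0.28001736  0.0247    ]
t 35.5 shift [0.0081 0.0222 0.1178] rot [ 0.     0.    -0.987] q [-38.  31.  64.   0.  85. -32.] f [ 0.2 -0.6  0.5]
time_s: 36.45
position: [0.5583, -0.2867, 0.2177]
tool_rot: [[-0.777, 0.629, 0.0], [0.629, 0.777, 0.0], [-0.0, 0.0, -1.0]]
ft_force: [-0.1, 0.2, -0.5]
grip_width: 0.0466
gripper_force: 0.0
269 188
```

View pics/z4.png

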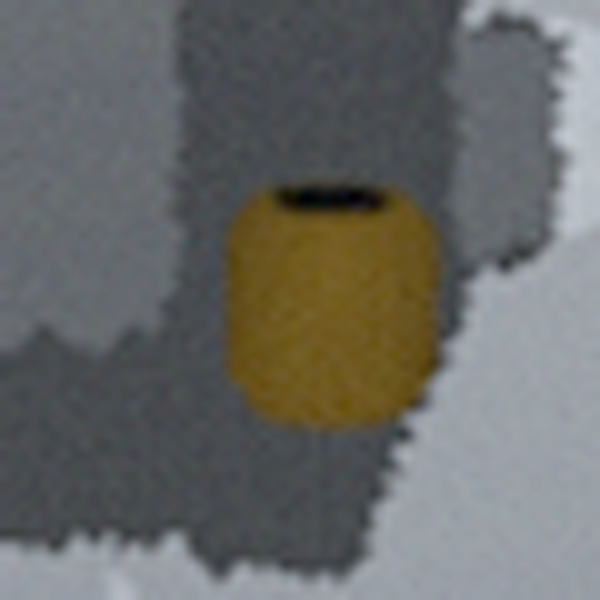

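The bushing's axis now lines up with the tool's x, with its body centre at pixel (272,189).

Run:
```python
from h import *
im=env.get_image("wrist");C=onz(im,(272.4,188.8),.017);print(C)
u=np.array([np.cos(np.radians(-39)),np.sin(np.radians(-39)),0])
p=C-.0056*u;p[2]=.0247;print(p)
to2([p[0],p[1],.1],51,-15);to2(p,51,-15)
```

```text
[ 0.58670845 -0.28367998  0.017     ]
[ 0.58235643 -0.28015579  0.0247    ]
t 36.5 shift [-0.0145  0.0204  0.1177] rot [ 0.    -0.262  0.001] q [-38.  31.  64.  -0.  85. -89.] f [-0.  -0.4  0.8]
t 36.5 shift [-0.0145  0.0204  0.193 ] rot [ 0.    -0.262  0.001] q [-38.  31.  64.  -0.  85. -89.] f [-0.  -0.4  0.8]
```

```bash
python3 -m pendant '[[0.55,-0.0145,0.02,0.03,0,-0.13,0],[0.55,-0.0145,0.02,0.07,0,-0.262,0],[0.55,-0.0145,0.02,0.12,0,-0.262,0],[0.55,-0.0145,0.02,0.16,0,-0.262,0],[0.55,-0.0145,0.02,0.188,0,-0.262,0]]'
python3 - <<'E'
from h import *
to2([.5822,-.2801,.0247],51,-15)
E
```

```text
time_s: 37.17
position: [0.5816, -0.2803, 0.0278]
tool_rot: [[-0.751, 0.629, 0.2], [0.608, 0.778, -0.162], [-0.257, 0.0, -0.966]]
ft_force: [0.5, -0.6, 0.3]
grip_width: 0.0471
gripper_force: 0.0
t 37.2 shift [0.0005 0.0005 0.003 ] rot [ 0.    -0.002  0.001] q [-36.  40.  85.  -1.  41. -86.] f [ 0.5 -0.6  0.3]
```

```bash
python3 -m pendant '[[0.4,0,0,0.001,0,0,0],[0.3,0,0,0.001,0,0,0],[0.1,0,0,0.001,0,0,0],[0.1,0,0,0.001,0,0,0],[0.1,0,0,0.001,0,0,0]]' 40
python3 -m pendant '[[0.1,0.006,0,-0.02,0,0,0],[0.1,0.015,0,-0.06,0,0,0],[0.1,0.025,0,-0.10,0,0,0],[0.1,0.03,0,-0.12,0,0,0],[0.1,0.03,0,-0.12,0,0,0]]'
python3 - <<'E'
from h import *
to2([.42,-.02,.15],0,0);to2([.42,-.02,.15],180,0)
E
```

```text
time_s: 37.8
position: [0.583, -0.2813, 0.0303]
tool_rot: [[-0.751, 0.628, 0.204], [0.606, 0.778, -0.165], [-0.262, 0.0, -0.965]]
ft_force: [-1.2, 0.7, 7.0]
grip_width: 0.02
gripper_force: 39.7
time_s: 38.42
position: [0.5357, -0.2431, 0.1378]
tool_rot: [[-0.751, 0.628, 0.203], [0.606, 0.778, -0.164], [-0.261, 0.0, -0.965]]
ft_force: [-0.1, -0.1, -1.7]
grip_width: 0.0199
gripper_force: 39.3
t 38.4 shift [ 0.219   0.1009 -0.0719] rot [0.118 0.246 0.886] q [-36.  26.  88.  -1.  50. -86.] f [-0.1 -0.1 -1.7]
t 38.4 shift [ 0.219   0.1009 -0.0719] rot [-0.297  0.142 -2.234] q [-36.  26.  88.  -1.  50. -86.] f [-0.1 -0.1 -1.7]
```

```bash
python3 -m pendant '[[0.1,0.044,0.02,-0.014,0.024,0.049,0.177],[0.1,0.088,0.04,-0.029,0.047,0.098,0.354],[0.1,0.131,0.06,-0.043,0.07,0.148,0.53],[0.1,0.175,0.08,-0.057,0.094,0.197,0.709],[0.1,0.219,0.1,-0.072,0.118,0.246,0.886]]' >/dev/null
python3 -m pendant '[[0.1,0,0,0,0,0,0],[0.1,0,0,0,0,0,0]]'
python3 - <<'E'
from h import *
im=shot("wrist","w8")
to2([.42,-.02,.12],0,58)
E
```

```text
time_s: 39.3
position: [0.4199, -0.0212, 0.1489]
tool_rot: [[-0.001, 1.0, -0.002], [1.0, 0.001, 0.001], [0.001, -0.002, -1.0]]
ft_force: [-0.7, 0.2, -1.1]
grip_width: 0.0195
gripper_force: 39.4
t 39.4 shift [0.0014 0.0001 0.029 ] rot [-0.002  1.012 -0.   ] q [-19.  16. 103.  -0.  62. -19.] f [-0.3 -0.4 -0.6]
```

View pics/w8.png

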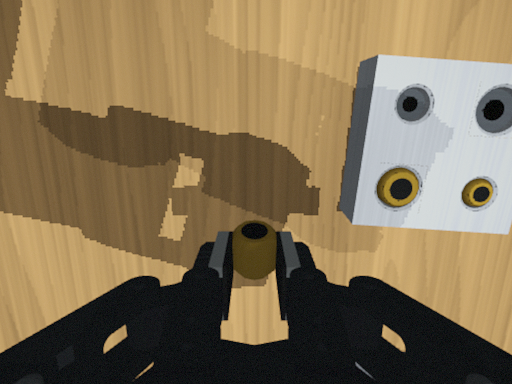

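The bushing is held firmly with its plug end facing up in the image. Tilting the hand about the closing axis.

```bash
python3 -m pendant '[[0.1,0,0,-0.01,0,0.17,0],[0.1,0,0,-0.01,0,0.34,0],[0.1,0,0,-0.01,0,0.51,0],[0.1,0,0,-0.01,0,0.68,0],[0.1,0,0,-0.01,0,0.85,0]]' >/dev/null
python3 -m pendant '[[0.1,0,0,0,0,0.16,0],[0.1,0,0,0,0,0.16,0],[0.1,0,0,0,0,0.16,0]]'
python3 - <<'E'
from h import *
to2([.42,-.02,.06],0,58); to2([.42,-.02,.024],0,58)
E
```

```text
time_s: 40.35
position: [0.4195, -0.021, 0.1594]
tool_rot: [[0.001, 1.0, -0.001], [0.534, -0.0, 0.846], [0.846, -0.002, -0.534]]
ft_force: [-0.0, 0.8, -0.1]
grip_width: 0.0195
gripper_force: 39.4
t 40.4 shift [-0.0835  0.0007  0.054 ] rot [-0.001  0.005 -0.001] q [-42.  30. 102.  39.  94. -56.] f [-0.   0.8 -0.1]
t 40.4 shift [-0.114   0.0007  0.0732] rot [-0.001  0.005 -0.001] q [-42.  30. 102.  39.  94. -56.] f [-0.   0.8 -0.1]
```

```bash
python3 -m pendant '[[0.1,-0.04,0,0.025,0,0,0],[0.1,-0.08,0,0.052,0,0,0],[0.1,-0.095,0,0.062,0,0,0],[0.1,-0.106,0,0.068,0,0,0],[0.1,-0.106,0,0.068,0,0,0]]' 
python3 -m pendant '[[0.1,-0.0017,0,0.001,0,0,0],[0.1,-0.0034,0,0.002,0,0,0],[0.1,-0.005,0,0.003,0,0,0],[0.1,-0.005,0,0.003,0,0,0]]' 
python3 -m pendant '[[0.1,-0.0017,0,0.001,0,0,0],[0.1,-0.0034,0,0.002,0,0,0],[0.1,-0.0034,0,0.002,0,0,0]]'
```

```text
time_s: 40.98
position: [0.4193, -0.0194, 0.0338]
tool_rot: [[0.001, 1.0, -0.001], [0.532, 0.001, 0.847], [0.847, -0.001, -0.532]]
ft_force: [0.0, 0.1, -0.4]
grip_width: 0.0199
gripper_force: 39.4
time_s: 41.48
position: [0.4191, -0.0195, 0.0278]
tool_rot: [[0.001, 1.0, -0.001], [0.531, 0.0, 0.847], [0.847, -0.002, -0.531]]
ft_force: [0.0, 0.4, 0.1]
grip_width: 0.0197
gripper_force: 39.4
time_s: 41.85
position: [0.419, -0.0196, 0.0238]
tool_rot: [[0.002, 1.0, -0.001], [0.531, 0.0, 0.847], [0.847, -0.002, -0.531]]
ft_force: [-0.5, 1.1, -0.3]
grip_width: 0.0197
gripper_force: 39.4
```

```bash
python3 -m pendant '[[0.1,-0.0008,0,0.0005,0,0,0],[0.1,-0.0017,0,0.001,0,0,0],[0.1,-0.0017,0,0.001,0,0,0]]' 
python3 -m pendant '[[0.1,-0.0008,0,0.0005,0,0,0],[0.1,-0.0017,0,0.001,0,0,0],[0.1,-0.0017,0,0.001,0,0,0]]'
```

```text
time_s: 42.22
position: [0.4191, -0.0196, 0.0219]
tool_rot: [[0.001, 1.0, -0.001], [0.531, 0.0, 0.847], [0.847, -0.002, -0.531]]
ft_force: [0.6, -0.2, -0.1]
grip_width: 0.0197
gripper_force: 39.4
time_s: 42.6
position: [0.4191, -0.0197, 0.0204]
tool_rot: [[0.001, 1.0, -0.001], [0.53, -0.0, 0.848], [0.848, -0.002, -0.53]]
ft_force: [0.6, -1.5, 5.6]
grip_width: 0.0195
gripper_force: 39.9
```

```bash
python3 -m pendant '[[0.15,0,0,0,0,0,0],[0.25,0,0,0,0,0,0],[0.4,0,0,0,0,0,0],[0.4,0,0,0,0,0,0],[0.4,0,0,0,0,0,0]]' 
python3 -m pendant '[[0.4,0,0,-0.02,0,0,0],[0.4,0,0,-0.05,0,0,0],[0.4,0.03,0,-0.08,0,0,0],[0.4,0.08,0,-0.09,0,0,0],[0.4,0.1,0,-0.09,0,0,0]]'
python3 - <<'E'
from h import *
for c in("scene","side","wrist"):
    im=env.get_image(c)
    for x in env.trace(c,"bushC_center"):
        m=x["mask"];print(c,np.round(x["bbox"],1),round(x["conf"],2),onz(im,x["bbox"][:2],.011).round(4))
to2([.42,-.005,.2],0,0)
E
```

```text
time_s: 43.22
position: [0.419, -0.0197, 0.0199]
tool_rot: [[0.001, 1.0, -0.001], [0.531, 0.0, 0.847], [0.847, -0.002, -0.531]]
ft_force: [-0.5, -0.7, 1.2]
grip_width: 0.0338
gripper_force: 0.0
time_s: 43.85
position: [0.4193, -0.0424, 0.1541]
tool_rot: [[-0.0, 1.0, -0.0], [0.533, 0.0, 0.846], [0.846, 0.0, -0.533]]
ft_force: [-0.4, -0.5, -0.0]
grip_width: 0.0337
gripper_force: 0.0
wrist [255.1 317.4  25.8  31.1] 0.6 [ 0.4206 -0.0073  0.011 ]
t 44.1 shift [0.0613 0.0006 0.0065] rot [-0.003 -1.012 -0.002] q [-44.  31. 100.  37.  95. -57.] f [-0.4  0.4  0.4]
```

Back to a vertical tool above it to see whether it stands.

```bash
python3 -m pendant '[[0.4,0.01,0,0,0,-0.17,0],[0.4,0.02,0,0,0,-0.34,0],[0.4,0.04,0,0,0,-0.51,0],[0.4,0.05,0,0,0,-0.68,0],[0.4,0.06,0,0.006,0,-0.85,0]]' >/dev/null
python3 -m pendant '[[0.4,0,0,0,0,-0.162,0],[0.4,0,0,0,0,-0.162,0],[0.4,0,0,0,0,-0.162,0]]'
cat > up.py <<'E'
from h import *
im=env.get_image("wrist");g=im["image"].astype(int)
m=((g[...,2]-g[...,0]>60)&(g[...,1]<0.78*g[...,2])).astype(np.uint8)
u,v=proj(im,(.42,-.007,.015)).round().astype(int);print(u,v)
for x in env.trace("wrist","bushC_center"):
    print(np.round(x["bbox"],1),round(x["conf"],2),onz(im,x["bbox"][:2],.011).round(4),x["mask"].sum())
d=(g[v-25:v+25,u-25:u+25].max(2)<35).astype(np.uint8);k,l,st,ce=cv2.connectedComponentsWithStats(d)
for i in range(1,k):
    if st[i][4]>10: print("dark",st[i],(ce[i]+(u-25,v-25)).round(1),onz(im,ce[i]+(u-25,v-25),.022).round(4))
# text rendering of the patch
P=g[v-20:v+20:1,u-20:u+20]
for r in P[::2]: print("".join("#" if p.max()<35 else "o" if p[0]<0.35*p[2] else "." for p in r))
E
python3 up.py
```

```text
time_s: 45.15
position: [0.4194, -0.0062, 0.1994]
tool_rot: [[0.0, 1.0, -0.004], [1.0, -0.0, 0.002], [0.002, -0.004, -1.0]]
ft_force: [0.2, -0.3, -0.5]
grip_width: 0.0344
gripper_force: 0.0
254 175
[256.1 177.8  21.2  20.6] 0.75 [ 0.4219 -0.0104  0.011 ] 434
dark [ 20  24  12  11 108] [254.2 178.9] [ 0.4201 -0.0089  0.022 ]
........................................
........................................
........................................
........................................
........................................
..................o.ooo.................
..............o.o..oooooooo.............
............oooooo.oooooooooo...........
...........oooo.oooooooooooooo..........
...........oooooooo..o.oooooooo.........
..........oooooo#########.oooooo........
..........ooooo###########oooooo........
..........oooo.############.oooo........
...........oooo###########..ooo.........
...........ooooo.########.ooo...........
.............ooo.oooo.oooooo............
...............oooooooooooo.............
........................................
........................................
........................................
```

It stands upright at (.420,-.009): round plug, 12×11 px. Grasping it.

```bash
python3 -m pendant '[[0.5,-0.0027,0.0003,0.05,0,0,0],[0.5,-0.0027,0.0003,0.10,0,0,0],[0.5,-0.0027,0.0003,0.14,0,0,0],[0.5,-0.0027,0.0003,0.165,0,0,0],[0.5,-0.0027,0.0003,0.17,0,0,0]]' 
python3 -m pendant '[[0.5,0,0,0.001,0,0,0],[0.3,0,0,0.001,0,0,0],[0.1,0,0,0.001,0,0,0],[0.1,0,0,0.001,0,0,0],[0.1,0,0,0.001,0,0,0]]' 40
python3 -m pendant '[[0.1,0,0,0,0,0,0],[0.1,0,0,-0.04,0,0,0],[0.1,0,0,-0.08,0,0,0],[0.1,0,0,-0.11,0,0,0],[0.1,0,0,-0.11,0,0,0]]' 
python3 -c "
from h import *
to(.5303,.0453,.135,-4)"
```

```text
time_s: 45.88
position: [0.4188, -0.0094, 0.0289]
tool_rot: [[0.002, 1.0, -0.005], [1.0, -0.002, 0.001], [0.001, -0.005, -1.0]]
ft_force: [-0.1, -0.2, 0.8]
grip_width: 0.0427
gripper_force: 0.0
time_s: 46.5
position: [0.4199, -0.009, 0.0301]
tool_rot: [[-0.0, 1.0, 0.0], [1.0, 0.0, -0.002], [-0.002, 0.0, -1.0]]
ft_force: [-1.0, -0.9, 5.1]
grip_width: 0.0191
gripper_force: 38.9
time_s: 47.12
position: [0.4204, -0.0088, 0.1412]
tool_rot: [[-0.0, 1.0, 0.003], [1.0, 0.0, -0.003], [-0.003, 0.003, -1.0]]
ft_force: [-0.2, 0.5, -1.0]
grip_width: 0.0189
gripper_force: 39.4
t 47.1 [0.0541 0.1099 0.0065] [0.004 0.003 0.07 ] q6 -17 f [-0.2  0.5 -1. ]
t 47.1 [0.0541 0.1099 0.0065] [-0.004  0.005 -3.071] q6 -17 f [-0.2  0.5 -1. ]
```

```bash
python3 -m pendant '[[0.1,0.02,0.05,0,0,0,0.02],[0.1,0.05,0.10,0,0,0,0.05],[0.1,0.054,0.11,0.006,0,0,0.07],[0.1,0.054,0.11,0.006,0,0,0.07],[0.1,0.054,0.11,0.006,0,0,0.07]]' 
python3 -c "
from h import *
to(.5303,.0453,.075,-4)"
```

```text
time_s: 47.75
position: [0.5284, 0.0449, 0.1326]
tool_rot: [[0.07, 0.998, -0.003], [0.998, -0.07, -0.001], [-0.001, -0.003, -1.0]]
ft_force: [0.0, -0.2, -1.0]
grip_width: 0.0189
gripper_force: 39.4
t 47.8 [0.0006 0.002  0.0575] [-0.003  0.001 -0.   ] q6 -4 f [ 0.  -0.2 -1. ]
t 47.8 [0.0006 0.002  0.0575] [2.000e-03 5.000e-03 3.141e+00] q6 -4 f [ 0.  -0.2 -1. ]
```

```bash
python3 -m pendant '[[0.1,0.0005,0.0018,0.02,0,0,0],[0.1,0.0005,0.0018,0.04,0,0,0],[0.1,0.0005,0.0018,0.055,0,0,0],[0.1,0.0005,0.0018,0.058,0,0,0],[0.1,0.0005,0.0018,0.060,0,0,0]]'
python3 -m pendant '[[0.1,0,0,0.002,0,0,0],[0.1,0,0,0.004,0,0,0],[0.1,0,0,0.006,0,0,0],[0.1,0,0,0.007,0,0,0],[0.1,0,0,0.007,0,0,0]]'
```

```text
time_s: 48.38
position: [0.5314, 0.0455, 0.0733]
tool_rot: [[0.07, 0.998, -0.001], [0.998, -0.07, -0.001], [-0.001, -0.001, -1.0]]
ft_force: [-0.3, -1.2, -1.1]
grip_width: 0.019
gripper_force: 39.4
time_s: 49.0
position: [0.5313, 0.0454, 0.0666]
tool_rot: [[0.07, 0.998, -0.001], [0.998, -0.07, -0.002], [-0.002, -0.001, -1.0]]
ft_force: [-4.0, -1.5, 7.3]
grip_width: 0.0192
gripper_force: 40.3
```

```bash
python3 -m pendant '[[0.1,-0.0003,-0.001,0,0,0,0],[0.1,-0.0003,-0.001,0.001,0,0,0],[0.1,-0.0003,-0.001,0.002,0,0,0],[0.1,-0.0003,-0.001,0.003,0,0,0],[0.1,-0.0003,-0.001,0.003,0,0,0]]'
```

```text
time_s: 49.62
position: [0.5302, 0.0454, 0.063]
tool_rot: [[0.07, 0.998, -0.002], [0.998, -0.07, -0.001], [-0.001, -0.002, -1.0]]
ft_force: [-0.7, 0.4, 3.8]
grip_width: 0.0192
gripper_force: 39.8
```

Seated. Release and press.

```bash
python3 -m pendant '[[0.1,0,0,0,0,0,0],[0.4,0,0,0,0,0,0],[0.4,0,0,0,0,0,0],[0.4,0,0,0,0,0,0],[0.4,0,0,0,0,0,0]]' >/dev/null
python3 -m pendant '[[0.4,0,0,-0.03,0,0,0],[0.0,0,0,-0.03,0,0,0],[0,0,0,-0.03,0,0,0],[0,0,0,-0.03,0,0,0],[0,0,0,-0.03,0,0,0]]' >/dev/null
python3 -m pendant '[[0,0,0,0,0,0,0],[0,0,0,0,0,0,0],[0,0,0,0.008,0,0,0],[0,0,0,0.015,0,0,0],[0,0,0,0.017,0,0,0]]'
python3 -m pendant '[[0,0,0,0.003,0,0,0],[0,0,0,0.006,0,0,0],[0,0,0,0.008,0,0,0],[0,0,0,0.009,0,0,0],[0,0,0,0.010,0,0,0]]'
```

```text
time_s: 51.5
position: [0.5299, 0.0454, 0.0751]
tool_rot: [[0.07, 0.998, -0.003], [0.998, -0.07, -0.001], [-0.001, -0.003, -1.0]]
ft_force: [-0.5, 0.4, 0.4]
grip_width: -0.0001
gripper_force: 0.0
time_s: 52.12
position: [0.5305, 0.0454, 0.0666]
tool_rot: [[0.07, 0.998, -0.001], [0.998, -0.07, -0.001], [-0.001, -0.001, -1.0]]
ft_force: [-1.3, -0.5, 7.5]
grip_width: -0.0003
gripper_force: 3.9
```

```bash
python3 -m pendant '[[0,0,0,0.001,0,0,0],[0,0,0,0.0025,0,0,0],[0,0,0,0.004,0,0,0],[0,0,0,0.005,0,0,0],[0,0,0,0.0055,0,0,0]]'
python3 -m pendant '[[0,0,0,0.001,0,0,0],[0,0,0,0.0017,0,0,0],[0,0,0,0.0017,0,0,0]]'
```

```text
time_s: 52.75
position: [0.5304, 0.0454, 0.0611]
tool_rot: [[0.07, 0.998, -0.001], [0.998, -0.07, -0.001], [-0.001, -0.001, -1.0]]
ft_force: [-2.3, 0.3, 7.5]
grip_width: 0.0002
gripper_force: 3.8
time_s: 53.12
position: [0.5305, 0.0454, 0.06]
tool_rot: [[0.07, 0.998, -0.0], [0.998, -0.07, -0.001], [-0.001, 0.0, -1.0]]
ft_force: [-2.9, 0.1, 13.3]
grip_width: -0.0001
gripper_force: 6.5
```

```bash
python3 -m pendant '[[0,0,0,0.001,0,0,0],[0,0,0,0.001,0,0,0]]'
```

```text
time_s: 53.38
position: [0.5307, 0.0453, 0.0599]
tool_rot: [[0.07, 0.998, 0.001], [0.998, -0.07, -0.002], [-0.002, 0.001, -1.0]]
ft_force: [-6.0, 0.5, 22.3]
grip_width: -0.0003
gripper_force: 11.1
```

All three are home. Now for the cover: go over the mat and check where it is.

```bash
python3 -m pendant '[[0,0,0,-0.05,0,0,0],[0,0,0,-0.10,0,0,0],[0.6,0,0,-0.15,0,0,0],[0.6,0.03,0,-0.19,0,0,0],[0.6,0.09,-0.005,-0.19,0,0,0]]' >/dev/null
python3 -m pendant '[[1,0.05,-0.005,0,0,0,0],[1,0.1,-0.01,0,0,0,0],[1,0.152,-0.01,0,0,0,0],[1,0.152,-0.01,0,0,0,0],[1,0.152,-0.01,0,0,0,0]]'
cat > cov.py <<'E'
from h import *
w=shot("wrist","wc%d"%env.observe()["time_s"])
for x in env.tip_of("wrist","cover_grip"): print(np.round(x["centre"]),x["conf"],onz(w,x["centre"],.08))
u,v=proj(w,(.536,.289,.09)).round().astype(int);print("exp",u,v)
g=w["image"];y0,x0=max(v-60,0),u-60;m=(g[y0:v+60,x0:u+60].max(2)<30).astype(np.uint8)
for c in cv2.findContours(m,0,2)[0]:
    if cv2.contourArea(c)>200:
        bb=cv2.minAreaRect(c);ct=np.array(bb[0])+(x0,y0);print(ct,bb[1:],onz(w,ct,.09))
for cam in("scene","side"):
    im=env.get_image(cam)
    for x in env.tip_of(cam,"cover_grip"): print(cam,np.round(x["centre"]),x["conf"],onz(im,x["centre"],.08))
to(.536,.289,.087,-5.6)
E
python3 cov.py
```

```text
time_s: 54.62
position: [0.5324, 0.2878, 0.2472]
tool_rot: [[0.07, 0.998, -0.002], [0.998, -0.07, -0.002], [-0.002, -0.002, -1.0]]
ft_force: [-0.2, 0.0, 0.2]
grip_width: 0.0856
gripper_force: 0.0
[259. 172.] 0.79 [0.5381142  0.29272771 0.08      ]
exp 257 179
[257.16924667 177.07626343] ((21.534067153930664, 51.77886962890625), 1.6365772485733032) [0.53613506 0.29059976 0.09      ]
scene [359. 158.] 0.98 [0.52321018 0.29160692 0.08      ]
side [207. 139.] 0.75 [0.54226463 0.29906676 0.08      ]
t 54.9 [0.0021 0.0034 0.1606] [-0.001  0.001  0.027] q6 21 f [ 0.2  0.7 -0. ]
t 54.9 [0.0021 0.0034 0.1606] [-2.000e-03 -2.000e-03 -3.115e+00] q6 21 f [ 0.2  0.7 -0. ]
```

```bash
python3 -m pendant '[[1,0.002,0.0034,0.05,0,0,0.027],[1,0.002,0.0034,0.10,0,0,0.027],[1,0.002,0.0034,0.14,0,0,0.027],[1,0.002,0.0034,0.158,0,0,0.027],[1,0.002,0.0034,0.158,0,0,0.027]]'
python3 -m pendant '[[0,0,0,0,0,0,0],[0,0,0,0,0,0,0],[0,0,0,0,0,0,0],[0,0,0,0,0,0,0],[0,0,0,0,0,0,0]]' 60
python3 -m pendant '[[0,0,0,0,0,0,0],[0,0,0,-0.03,0,0,0],[0,0,0,-0.06,0,0,0],[0,0,0,-0.1,0,0,0],[0,0,0,-0.1,0,0,0]]'
python3 -c "
from h import *
to(.5577,.0135,.19,-4)"
```

```text
time_s: 55.55
position: [0.5354, 0.2891, 0.0884]
tool_rot: [[0.097, 0.995, -0.004], [0.995, -0.097, -0.002], [-0.002, -0.004, -1.0]]
ft_force: [-0.9, -0.7, 0.3]
grip_width: 0.0851
gripper_force: 0.0
time_s: 56.18
position: [0.5359, 0.2897, 0.0901]
tool_rot: [[0.097, 0.995, -0.001], [0.995, -0.097, -0.001], [-0.001, -0.001, -1.0]]
ft_force: [-0.9, -0.3, 5.7]
grip_width: 0.0188
gripper_force: 60.1
time_s: 56.8
position: [0.5368, 0.2901, 0.1916]
tool_rot: [[0.097, 0.995, 0.003], [0.995, -0.097, 0.0], [0.001, 0.003, -1.0]]
ft_force: [0.0, -0.9, -2.6]
grip_width: 0.0188
gripper_force: 59.4
t 56.8 [-0.2733  0.0476  0.0016] [ 0.003 -0.001 -0.027] q6 23 f [ 0.  -0.9 -2.6]
t 56.8 [-0.2733  0.0476  0.0016] [-1.000e-03 -5.000e-03  3.115e+00] q6 23 f [ 0.  -0.9 -2.6]
```

```bash
python3 -m pendant '[[0,-0.055,0.0095,0,0,0,0],[0,-0.11,0.019,0,0,0,-0.01],[0,-0.165,0.0285,0,0,0,-0.02],[0,-0.22,0.038,0,0,0,-0.027],[0,-0.273,0.0476,0,0,0,-0.027]]' >/dev/null
python3 -m pendant '[[0,0,0,0,0,0,0],[0,0,0,0,0,0,0]]'
python3 - <<'E'
from h import *
to(.5577,.0135,.088,-4)
E
```

```text
time_s: 57.68
position: [0.5563, 0.0137, 0.1882]
tool_rot: [[0.07, 0.998, -0.004], [0.998, -0.07, -0.0], [-0.001, -0.004, -1.0]]
ft_force: [0.3, 0.2, -3.1]
grip_width: 0.0189
gripper_force: 59.2
t 57.7 [-0.      0.0019  0.1002] [-0.004  0.001 -0.   ] q6 -7 f [ 0.3  0.2 -3.1]
t 57.7 [-0.      0.0019  0.1002] [1.000e-03 7.000e-03 3.141e+00] q6 -7 f [ 0.3  0.2 -3.1]
```

```bash
python3 -m pendant '[[0,0,0.0015,0.02,0,0,0],[0,0,0.0015,0.04,0,0,0],[0,0,0.0015,0.055,0,0,0],[0,0,0.0015,0.07,0,0,0],[0,0,0.0015,0.08,0,0,0]]'
python3 -m pendant '[[0,0,0,0.008,0,0,0],[0,0,0,0.014,0,0,0],[0,0,0,0.017,0,0,0],[0,0,0,0.019,0,0,0],[0,0,0,0.020,0,0,0]]'
python3 -m pendant '[[0,0,0,0,0,0,0],[0,0,0,0,0,0,0]]'
```

```text
time_s: 58.3
position: [0.5581, 0.0136, 0.1088]
tool_rot: [[0.069, 0.998, -0.002], [0.998, -0.069, -0.001], [-0.001, -0.002, -1.0]]
ft_force: [-0.1, 0.1, -3.1]
grip_width: 0.0189
gripper_force: 59.2
time_s: 58.92
position: [0.5583, 0.0132, 0.0898]
tool_rot: [[0.07, 0.998, -0.001], [0.998, -0.07, -0.001], [-0.001, -0.001, -1.0]]
ft_force: [0.2, 0.6, -2.3]
grip_width: 0.0191
gripper_force: 59.2
time_s: 59.18
position: [0.5583, 0.0132, 0.0898]
tool_rot: [[0.07, 0.998, -0.001], [0.998, -0.07, -0.001], [-0.001, -0.001, -1.0]]
ft_force: [0.1, 0.5, -2.5]
grip_width: 0.0186
gripper_force: 59.2
```

```bash
python3 -m pendant '[[0,0,0,0.001,0,0,0],[0,0,0,0.002,0,0,0],[0,0,0,0.002,0,0,0]]'
```

```text
time_s: 59.55
position: [0.5582, 0.0132, 0.0881]
tool_rot: [[0.07, 0.998, -0.001], [0.998, -0.07, -0.001], [-0.001, -0.001, -1.0]]
ft_force: [-2.9, 0.2, 3.4]
grip_width: 0.0187
gripper_force: 60.1
```

On the bench at the expected height. Release, retreat, check.

```bash
python3 -m pendant '[[1,0,0,0,0,0,0],[1,0,0,0,0,0,0],[1,0,0,0,0,0,0],[1,0,0,0,0,0,0],[1,0,0,0,0,0,0]]' >/dev/null
python3 -m pendant '[[1,0,0,-0.04,0,0,0],[1,0,0,-0.1,0,0,0],[1,0,0,-0.16,0,0,0],[1,0,0,-0.16,0,0,0],[1,0,0,-0.16,0,0,0]]'
python3 - <<'E'
from h import *
a=shot("scene");b=shot("side");w=shot("wrist");o=[]
for c,im in(("scene",a),("side",b),("wrist",w)):
    for t in("cover_grip","cover","jar","clock","watchstand"):
        r=env.tip_of(c,t)
        if r: print(c,t,np.round(r[0]["centre"]),round(r[0]["conf"],2),onz(im,r[0]["centre"],.078 if t=="cover_grip" else 0).round(3))
g=w["image"]
u,v=proj(w,(.5577,.0135,.09)).round().astype(int);m=(g[v-45:v+45,u-45:u+45].max(2)<30).astype(np.uint8)
for c in cv2.findContours(m,0,2)[0]:
    if cv2.contourArea(c)>200:
        bb=cv2.minAreaRect(c);print("grip",bb,onz(w,np.array(bb[0])+(u-45,v-45),.09))
for t in("bushA_center","bushC_center","block_hole0"): print(t,[(np.round(x["centre"]),round(x["conf"],2)) for x in env.tip_of("wrist",t)])
E
```

```text
time_s: 60.8
position: [0.5581, 0.0135, 0.247]
tool_rot: [[0.07, 0.998, -0.003], [0.998, -0.07, -0.001], [-0.001, -0.003, -1.0]]
ft_force: [0.2, -0.4, -0.4]
grip_width: 0.0855
gripper_force: 0.0
scene cover_grip [253. 172.] 0.95 [0.552 0.021 0.078]
scene cover [248. 197.] 0.81 [0.554 0.009 0.   ]
scene jar [378. 248.] 0.61 [0.744 0.274 0.   ]
scene clock [318. 264.] 0.67 [0.773 0.132 0.   ]
scene watchstand [203. 269.] 0.94 [ 0.765 -0.104  0.   ]
side cover_grip [226. 188.] 0.72 [0.556 0.021 0.078]
side cover [229. 216.] 0.81 [0.557 0.005 0.   ]
side jar [268. 158.] 0.76 [0.735 0.277 0.   ]
side clock [290. 177.] 0.77 [0.771 0.153 0.   ]
side watchstand [317. 228.] 0.55 [ 0.769 -0.094  0.   ]
wrist cover [256. 165.] 0.63 [0.56 0.01 0.  ]
wrist clock [448.  31.] 0.89 [0.767 0.137 0.   ]
wrist watchstand [434. 246.] 0.59 [ 0.771 -0.106  0.   ]
grip ((47.0, 43.5), (51.0, 20.0), 90.0) [0.5592846  0.01460815 0.09      ]
bushA_center []
bushC_center []
block_hole0 []
```

```bash
python3 -c "
from rig import env
print(env.close_job())"
```

```text
the job is handed in; nothing more can be done
None
```

The job is handed in at about 61 s: all three bushings present (one large, two small, one of which had been knocked over in the bin and was stood up again) are pressed home at 19–27 N, the cover is back over the block on the bench, and the bystanders were not touched; no verdict came back.

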